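Put the sample cup away in the push-latch case

TASK

Put the lidded sample cup away in the white case. Press the case's lid at its front to release the latch so that it springs open, stand the cup upright inside, then close the lid and press it until it latches and stays shut by itself. Press gently, only as far as the latch needs, and leave the open cup and the filter papers where they are.

Things in the scene. Friction and masses are not known exactly. Their poses are not given: they have to be found in the camera images.
- case: white open-topped case fixed to the counter, 170 x 170 mm, walls 5 mm thick, rim 77 mm above the counter. Origin: centre of its underside. x points from its front (robot side) to the hinge at its back, z up. The lid has a damped opening spring: about 5 N at the pad when shut, little when open; from fully open it must be swung over and down against it
- case_floor (a point): centre of the clear space for the cup, on the case's floor (5 mm above the counter). Clear space: 68 mm to either side along x, 80 mm along y; axes as the case
- case_catch (a point): top of the grey catch housing, 50 mm wide (y), that fills 22 mm (x) inside the case's front wall, up to 74 mm; a push-push latch for the lid. Latched: pressing the pad to the stop and letting it rise releases the lid, which swings fully open in about 2 s. Open: pressing the lid down to the stop and letting it rise latches it. Each full stroke changes the state; a short stroke does not
- case_hinge (a point): middle of the hinge line, which runs along the case's y, 85 mm behind the case's centre and 100 mm above the counter. The lid is a white plate 5 mm thick and 182 mm wide that reaches 180 mm from the hinge, its underside in the plane of the hinge line, with a 30 mm skirt (from its top) down its front and sides
- case_lid (a joint): lid angle about the hinge: 0 = latched shut, level (as at the start), growing as it swings up and back to about 1.8 rad (resting fully open, leaning back past upright); -0.04 to -0.15 while pressed onto the stop
- case_lid_pad (a point): top centre of the grey round press pad (28 mm across, 2 mm high) on the lid, 153 mm from the hinge, 7 mm above the lid's underside; moves with the lid; 107 mm above the counter when latched. A stroke counts only if it comes within 1 mm of a firm stop 7 to 22 mm below that, hidden and different in every case: felt as force rising steeply above the 5 to 7 N on the way. Over 18 N harms the catch
- sample: sample cup with a closed blue screw lid (the lid is fixed), a round body 61 mm across and 63 mm high, 40 g; origin at the centre of its underside, z up. To be grasped across its diameter from above
- open_cup: bystander: plain open cup without a lid, 59 mm across and 60 mm high; origin at the centre of its underside. Leave it alone
- tissue_pack: bystander: pack of folded filter papers 66 x 100 x 30 mm lying on the counter; origin at the centre of its underside. Leave it alone
Mind the look-alikes: they are no part of the job. What is meant by the sample is not turquoise, and is the smaller of those in its own colour.

How it is judged:
On the way, in this order (a step that is already met when the one before it is completed fails the run):
1. the latch is released and the lid has swung open (past 1.2 rad) with the cup still outside (value of joint case_lid above 1.2 rad and horizontal distance between sample and case above 0.12 m), for 0.2 s.
2. the sample cup stands on the case's floor, let go, with the lid open (value of joint case_lid above 1 rad and x of sample in the frame of case between -0.06 and 0.08 m and y of sample in the frame of case between -0.08 and 0.08 m and height (world z) of sample below 0.01 m and angle between sample's own z axis and vertical below 0.15 rad and contact force between the fingers and sample below 0.1 N), for 0.2 s.
At the end, for the whole second after the job is handed in: The lid is latched shut by itself (joint within 0.025 rad of 0) and the sample cup stands upright (within 0.15 rad), at rest, on the floor of the case (value of joint case_lid between -0.025 and 0.025 rad and x of sample in the frame of case between -0.06 and 0.08 m and y of sample in the frame of case between -0.08 and 0.08 m and height (world z) of sample below 0.01 m and angle between sample's own z axis and vertical below 0.15 rad and linear speed of sample below 0.02 m/s); the robot touches nothing.
It fails at once if the lid is pushed with more than 18 N (contact force between any of the arm, the fingers and case_lid above 18 N).
It fails at once if the open cup is moved by more than 30 mm (distance of open_cup from where it was at the start of the episode above 0.03 m).
It fails at once if the filter papers are moved by more than 30 mm (distance of tissue_pack from where it was at the start of the episode above 0.03 m).
It also fails if it takes over 72 s, if anything falls off the work surface, if the arm or the gripper's body presses on something with over 40 N, if the wrist force passes 120 N, or if a joint passes its speed limit or range.

ROBOT

A 7-joint arm with a two-finger parallel gripper is mounted at the origin on the work surface; the furniture and walls round the work are solid. World frame = base frame: x ahead of the robot, y to its left, z up, the work surface at z = 0. Lengths are in m, angles in rad, forces in N, time in s.
With the tool pointing down it reaches from about 0.425 to 0.95 m from the base axis. Payload 16.7 kg.
Tool frame: the origin (TCP) lies between the finger pads; the fingertips stand 19 mm ahead of it and the grasp point (between the pads) is the TCP (arm.tip_extent is the distance from the TCP to the fingertips, in m); z points along the fingers, y is the line along which they close (so a half turn about z gives the same grasp; the last joint's range is limited). The gripper opens to 94 mm and grips with 3 to 60 N. Pads are 16 mm wide; open, the fingers measure 119 mm over their backs; the gripper's body (75 mm by 177 mm) begins 78 mm behind the grasp point.
Start: joints at [-1.282, 0.426, 0.074, 1.606, -0.034, 1.111, -0.067], TCP at [0.286, 0.611, 0.186] pointing down, gripper open.
Joint ranges: [-2.85, 2.85], [-0.5, 2.14], [-1.23, 1.37], [0.21, 2.46], [-1.02, 4.16], [0.16, 2.05], [-2.73, 2.73]. Speed limits (rad/s): [1.89, 1.89, 2.39, 2.39, 3.01, 3.01, 3.01].

INTERFACE

Orientations are given as a unit quaternion [w, x, y, z].
In Python, from bench import arm gives the robot as it stands.
- The arm moves only by the tool apply_moves, never from a script. Its argument "increments" is a list of rows, each an object of numbers: "tx", "ty", "tz": the shift along the tool's x, y, z in mm; "rx", "ry", "rz": the turn, a rotation vector about the tool's x, y, z in rad; "jaw": the closure in counts, from 0 (fully open) to 255 (shut). A call has exactly 8 rows; each row shifts and turns the commanded pose from where the row before left it, along the tool's axes as they then stand; what a row does not reach is not made up. A row lasts 1/10 s, in which the tool goes at most 50 mm and 8.59 degrees, less where a joint would pass 70% of its speed; a pose out of reach is approached as far as the arm can. A call with a gripper value outside its range is refused whole. The fingers move at their own pace and stop on an object; the grip force is fixed at half the most. Time passes only in rows, so rows that do not move let the fingers close, or fill a call up. It gives the time, the measured TCP pose, the force, the opening and the grip force at its end, in the units of the state.
- arm.get_state(): the state, without advancing time (a new reading comes with each control period).
- arm.read_camera(name): name is "scene" or "top" or "wrist"; returns a dict with "pixels" (420x560x3 uint8, red, green, blue), "z_map" (420x560 float32, m along the optical axis (not along the pixel's ray), 0 where there is no reading), "camera_matrix" (3x3 intrinsics, pixels), "rvec" (rotation vector, rad) and "tvec" (3), from world to camera coordinates, as OpenCV has them. Camera axes: x right, y down, z forward; pixel columns grow to the right and rows downward; lengths in m; the calibration is good to about 2 mm. A picture is of the moment at which its call begins.
- arm.hand_in(): hands the job in; it is judged then, once.
The state is a dict: "t": time; "q": joint angles; "joint_velocities": joint speeds; "joint_efforts": joint torques, N m; "tcp_pos": TCP position; "tool_rot": TCP orientation; "contact_force": force on the tool from outside, world axes, zero at the start; "moment": the same for the moment, N m; "grip_width": opening from 0.0 (shut) to 1.0 (fully open); "grasp_force": force on a finger pad.
Only numpy, scipy, OpenCV 4.12 (cv2) and the standard library are available. Lean on these libraries where they do the work, as an engineer would, in place of code of your own. Each camera call takes 0.05 s, during which the arm holds its last target. There are 200 camera calls.

## Working session

There is one attempt and no reset: what is moved stays moved. The work goes in short steps, Python scripts to look and compute and a tool call to move; the robot and the scene stay as the last step left them, time stands still between calls to the robot, and variables do not carry over. Pictures are saved under pics/ and viewed, at most 10 in all, crops included, and the job is handed in when it is done.

Besides the shell and the picture viewer there is one more tool, called after "Request:" as a command line: name --argument value ..., lists and objects as JSON in quotes. apply_moves: Moves the arm, as the interface text tells. Its arguments: {"type":"object","properties":{"increments":{"type":"array"}},"required":["increments"]}

```bash
mkdir -p pics; cat > h.py <<'E'
import numpy as np, cv2
from bench import arm
def cam(n):
    c=arm.read_camera(n); c['R']=cv2.Rodrigues(np.array(c['rvec'],float))[0]; c['t']=np.array(c['tvec'],float).ravel(); c['K']=np.array(c['camera_matrix'],float); return c
def xyz(c):
    h,w=c['z_map'].shape; u,v=np.meshgrid(np.arange(w),np.arange(h)); z=c['z_map'].astype(float)
    p=np.stack([(u-c['K'][0,2])/c['K'][0,0]*z,(v-c['K'][1,2])/c['K'][1,1]*z,z],-1)
    return (p-c['t'])@c['R']
def save(c,n): cv2.imwrite('pics/'+n,c['pixels'][:,:,::-1])
E
python3 - <<'E'
from h import *
s=arm.get_state(); print(s)
a=cam('scene');b=cam('top')
np.savez('first.npz',s=xyz(a),t=xyz(b),sp=a['pixels'],tp=b['pixels'])
for c in(a,b): print(-c['R'].T@c['t'],c['R'][2])
im=np.hstack([cv2.resize(a['pixels'],(400,300)),cv2.resize(b['pixels'],(400,300))])
save(a,'scene0.png');save(b,'top0.png')
E
```

```text
{'t': 0.0, 'q': array([-1.28253158,  0.42673307,  0.0738769 ,  1.60661893, -0.03413136,
        1.11079196, -0.06708036]), 'joint_velocities': array([-5.10041429e-04,  1.17865576e-03,  1.59137887e-03,  8.71927986e-05,
       -2.69640119e-05,  6.04759002e-05,  1.66556929e-03]), 'joint_efforts': array([ 1.95541486e-05, -9.35837388e+01,  3.66649523e+00, -4.54201198e+01,
       -4.88691952e-02,  2.01808201e-02,  1.61437665e-04]), 'tcp_pos': array([0.28598047, 0.61090602, 0.18557043]), 'tool_rot': array([-1.01645195e-04,  2.17163164e-01,  9.76135105e-01, -6.37444554e-04]), 'contact_force': array([ 0.24558958, -0.03892672, -0.42370439]), 'moment': array([-0.00817798,  0.00457704, -0.02385181]), 'grasp_force': 0.0, 'grip_width': 1.0018530849903182}
[-0.54113322  1.17131751  1.2053882 ] [ 0.59254294 -0.50997904 -0.62354972]
[-0.108604    0.27796843  1.84813869] [ 0.31649497 -0.0064416  -0.94857232]
```

View pics/scene0.png

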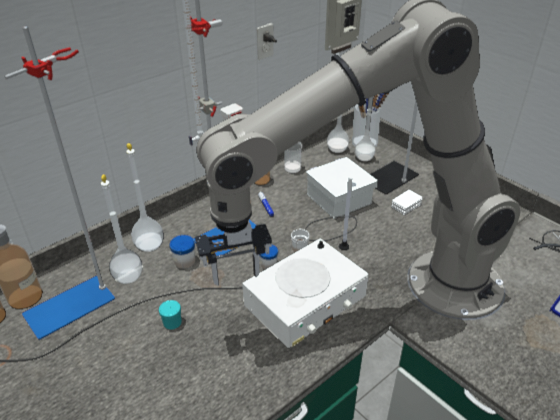

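View pics/top0.png

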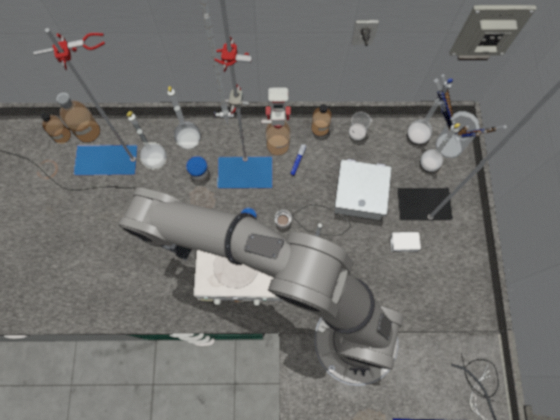

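The scene shows the white case (scene (341,187), top (364,187), pad at about top (362,203)), with a stand near it, and a hotplate at scene (305,285).

Candidates for the sample:
- Large blue-lidded cup: scene (182,252), top (198,168).
- Small blue-lidded cup: scene (268,252), top (248,215).
- Turquoise cup: scene (170,315).

I choose the small blue one. The open cup is at scene (300,238), top (284,219). Next I measure and check a close crop.

```bash
python3 - <<'E'
from h import *
d=np.load('first.npz')
for n in 'st':
    P=d[n];im=d[n+'p'];hsv=cv2.cvtColor(im,cv2.COLOR_RGB2HSV)
    m=cv2.inRange(hsv,(100,120,50),(125,255,255))
    k,l,st,ce=cv2.connectedComponentsWithStats(m)
    for i in range(1,k):
        if st[i,4]>25:
            q=P[l==i]; q=q[q[:,2]>.02] if (q[:,2]>.02).sum()>10 else q
            top=np.percentile(q[:,2],90); r=q[q[:,2]>top-.006]
            print(n,ce[i].round(),st[i,4],'top',top.round(3),'min',r.min(0).round(3),'max',r.max(0).round(3))
# case lid by height, region in top image
for n,(u0,u1,v0,v1) in dict(t=(320,405,150,225),s=(295,390,150,220)).items():
    P=d[n][v0:v1,u0:u1];im=d[n+'p'][v0:v1,u0:u1]
    m=((P[...,2]>.09)&(P[...,2]<.125)&(im.min(2)>130)).astype(np.uint8)
    k,l,st,ce=cv2.connectedComponentsWithStats(m);i=1+st[1:,4].argmax();q=P[l==i]
    r=cv2.minAreaRect(q[:,:2].astype(np.float32)*1000);print(n,'lid',r,cv2.boxPoints(r).round(),np.median(q[:,2]))
    g=(P[...,2]>.09)&(P[...,2]<.125)&(l!=i)
    hs=cv2.cvtColor(im,cv2.COLOR_RGB2GRAY); 
    gm=cv2.fillConvexPoly(np.zeros_like(m),cv2.convexHull(np.argwhere(l==i)[:,::-1].astype(np.int32)),1)
    gm=cv2.erode(gm,np.ones((5,5)))&(hs<np.median(hs[l==i])-25).astype(np.uint8)
    q=P[gm>0]; print('pad?',gm.sum(),np.median(q,0) if len(q) else 0)
a=d['sp'][215:275,160:320];b=d['tp'][150:240,180:310]
c=np.vstack([cv2.resize(a,(640,240),interpolation=2),cv2.resize(b,(480,332),interpolation=2)[:, :480] if 0 else cv2.copyMakeBorder(cv2.resize(b,(480,332),interpolation=2),0,0,0,160,0)])
cv2.imwrite('pics/crop1.png',c[:,:,::-1])
E
```

```text
s [267. 207.] 88 top 0.026 min [0.617 0.187 0.02 ] max [0.698 0.228 0.029]
s [252. 224.] 32 top 0.018 min [0.283 0.293 0.012] max [0.648 0.549 0.348]
s [214. 232.] 118 top 0.399 min [0.27  0.645 0.394] max [0.29  0.651 0.399]
s [182. 244.] 397 top 0.084 min [-0.541  0.535  0.078] max [0.666 1.171 1.205]
s [217. 240.] 31 top 0.343 min [0.299 0.629 0.337] max [0.322 0.648 0.345]
s [270. 253.] 145 top 0.067 min [0.22  0.353 0.061] max [0.451 0.574 0.329]
s [222. 252.] 51 top 0.327 min [0.278 0.632 0.327] max [0.288 0.659 0.334]
s [ 66. 307.] 2565 top 1.205 min [-0.541  1.171  1.205] max [-0.541  1.171  1.205]
s [555. 307.] 68 top 0.047 min [-0.253 -0.13   0.041] max [-0.246 -0.116  0.056]
t [103. 161.] 1530 top 0.134 min [-0.109  0.278  0.14 ] max [0.681 0.834 1.848]
t [132. 150.] 69 top 0.017 min [0.701 0.816 0.011] max [0.739 0.85  0.024]
t [296. 164.] 76 top 0.027 min [0.618 0.186 0.021] max [0.683 0.214 0.034]
t [196. 166.] 308 top 0.085 min [-0.109  0.278  0.079] max [0.661 0.605 1.848]
t [245. 172.] 1608 top 1.848 min [-0.109  0.278  1.848] max [-0.109  0.278  1.848]
t [249. 211.] 71 top 0.071 min [0.238 0.332 0.066] max [0.464 0.399 0.735]
t lid ((533.4802856445312, -39.975440979003906), (183.3802490234375, 192.48538208007812), 80.43978881835938) [[ 423. -114.]
 [ 613. -146.]
 [ 644.   34.]
 [ 454.   66.]] 0.10456239248128933
pad? 36 [ 0.46780493 -0.02972731  0.10732198]
s lid ((542.4922485351562, -39.27732849121094), (187.88832092285156, 208.52584838867188), 81.38455963134766) [[ 425. -117.]
 [ 632. -148.]
 [ 660.   38.]
 [ 453.   69.]] 0.10648243790364098
pad? 76 [0.33935108 0.14167411 0.25471165]
```

View pics/crop1.png

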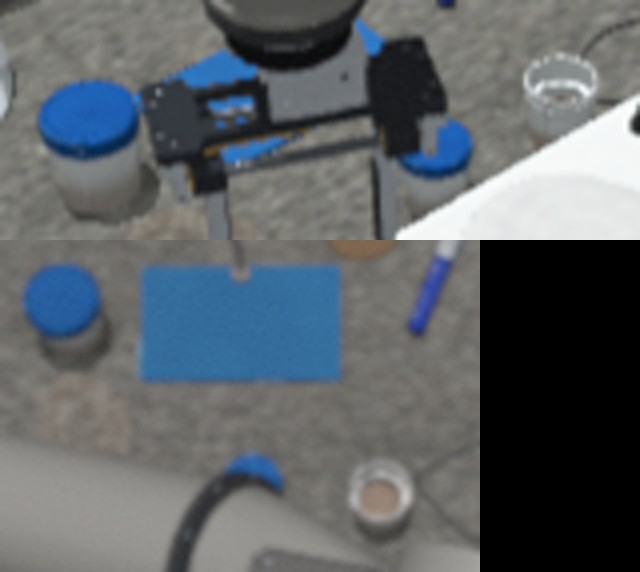

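The crop shows two blue-lidded cups: a large one (lid about 85 mm high) and a small one partly hidden by the arm (about 67 mm). The sample is the small one, at scene (268,252). I check heights near the path and the case, then move.

```bash
cat >> h.py <<'E'
from scipy.spatial.transform import Rotation as Ro
def tool():
    s=arm.get_state();w,x,y,z=s['tool_rot'];return s,Ro.from_quat([x,y,z,w])
def to(p,yaw=None,rot=None):
    "tool-axis shift (mm) to world TCP p, and turn for closing line at yaw off world y"
    s,R=tool(); d=R.inv().apply(np.array(p)-s['tcp_pos'])*1000; out=[d.round(1)]
    if rot is None and yaw is not None:
        c,k=np.cos(yaw),np.sin(yaw); rot=Ro.from_matrix(np.array([[-c,-k,0],[-k,c,0],[0,0,-1]]).T@np.diag([1,1,1]) if 0 else np.column_stack([[-c,-k,0],[-k,c,0],[0,0,-1]]))
    if rot is not None: out.append((R.inv()*rot).as_rotvec().round(3)); out.append((rot.inv().apply(np.array(p)-s['tcp_pos'])*1000).round(1))
    print('t',round(s['t'],2),'tcp',s['tcp_pos'].round(4),'F',s['contact_force'].round(2),'grip',round(s['grip_width'],3),round(s['grasp_force'],1),'| d, turn, d after turn:',*out)
E
python3 - <<'E'
from h import *
d=np.load('first.npz')
Q=np.vstack([d['s'].reshape(-1,3),d['t'].reshape(-1,3)])
Q=Q[(Q[:,2]<1)&(Q[:,2]>-.05)&(Q[:,0]>.1)&(Q[:,0]<.95)&(Q[:,1]>-.35)&(Q[:,1]<.7)]
H={}
for p in Q:
    k=(int(p[0]//.05),int(p[1]//.05));H[k]=max(H.get(k,0),p[2])
print('y(cm):',[j*5 for j in range(13,-8,-1)])
for i in range(18,1,-1): print(i*5,' '.join('%3d'%(100*H.get((i,j),-.01)) for j in range(13,-8,-1)))
to([.467,-.029,.35],-0.16)
E
```

```text
y(cm): [65, 60, 55, 50, 45, 40, 35, 30, 25, 20, 15, 10, 5, 0, -5, -10, -15, -20, -25, -30, -35]
90  78  77  76  75  74  73  72  71  69  68  67  66  65  64  64  64  64  63  63  63  63
85  78  77  76  75  74  73  72  70  69  68  67  67  65  64  64  64  64  64  64  64  64
80   1   9   7   1   1   1   1   1  -1   1   1  17  17  52  52  10   1   1   6  38  51
75   9  39  11   1   1   1   1  39  40  40   1  14  13   1  11  10   1   1  43  41  32
70   9  11  10   1   1  71  71  39  40  40   3   1   1   1   1   1   0   1   3  36  31
65   7   8   8   8  40  92  90  71  15  14   3   0   1   0   1   1   1   1  46  42  33
60   1   8   9   8   2  72  71   2   1   2   2   1   1  11  11  11  11   1   1   8  41
55   1   8   8   8   2   2   2   2   2   1   1   1  10  11  11  11  11   1   2   1  42
50   1   1   1   1   1   1   1   1   1   0   1   1  11  11  11  11  11   1   2   2   2
45   0   1   1   1   1   6   7   1   6   6   1   1  11  11  12  11  11   2   2  34  30
40   1   0   1   1   0   6   7   6   6   7   1   1   1  11  11  11  11   1   2  95  92
35  34  60   0  10   9  -1  -1  -1   6   5   1   1   1   1   1   1   3   4   4   1   1
30  60  63  64  64  11  12  12  10  13  -1   5  28   0   0   1   0   3   4   4   1   1
25  62  64  66  68  70  70  70  12  10  -1   0   0   0   0   1   1   1   1   1   1   1
20  62  64  66  69  71  74  76  76  10  -1   0   0   0   1   1   1   1   1   1   1   0
15   1   1  10  68  71  74  77  80  82  85  85   0   0   1   0   1   1   1   1   1   1
10   1   1  10  10  11  71  77  81  83  85  86  84  66   3   2   0   1   1   0   1   1
t 0.1 tcp [0.286  0.6109 0.1857] F [ 0.17  0.07 -0.22] grip 1.001 0.0 | d, turn, d after turn: [-435.2 -503.  -163.7] [-0.001 -0.    -0.278] [-280.6 -602.9 -164.3]
```

Request:
apply_moves --increments '[{"tz":-40,"jaw":255},{"tz":-40,"rz":-0.1,"jaw":255},{"tz":-40,"rz":-0.1,"jaw":255},{"tz":-40,"rz":-0.07,"jaw":255},{"jaw":255},{"jaw":255},{"jaw":255},{"jaw":255}]'

```text
invalid input
```

Request:
apply_moves --increments '[{"tx":0,"ty":0,"tz":-40,"rx":0,"ry":0,"rz":0,"jaw":255},{"tx":0,"ty":0,"tz":-40,"rx":0,"ry":0,"rz":-0.1,"jaw":255},{"tx":0,"ty":0,"tz":-40,"rx":0,"ry":0,"rz":-0.1,"jaw":255},{"tx":0,"ty":0,"tz":-40,"rx":0,"ry":0,"rz":-0.08,"jaw":255},{"tx":0,"ty":0,"tz":-40,"rx":0,"ry":0,"rz":0,"jaw":255},{"tx":-20,"ty":-45,"tz":0,"rx":0,"ry":0,"rz":0,"jaw":255},{"tx":-20,"ty":-45,"tz":0,"rx":0,"ry":0,"rz":0,"jaw":255},{"tx":-20,"ty":-45,"tz":0,"rx":0,"ry":0,"rz":0,"jaw":255}]'

```text
t: 0.9
tcp_pos: [0.3244, 0.4668, 0.3858]
tool_rot: [-0.0, 0.079, 0.997, -0.0]
contact_force: [0.9, 0.0, 0.8]
grip_width: 0.351
grasp_force: 0.0
```

```bash
python3 - <<'E'
from h import *
to([.467,-.029,.36],-0.16)
E
```

```text
t 0.9 tcp [0.3244 0.4668 0.3858] F [0.95 0.   0.8 ] grip 0.351 0.0 | d, turn, d after turn: [-218.6 -467.3   26.1] [-0.001 -0.     0.003] [-219.8 -466.7   25.8]
```

Request:
apply_moves --increments '[{"tx":-20,"ty":-42,"tz":0,"rx":0,"ry":0,"rz":0,"jaw":255},{"tx":-20,"ty":-42,"tz":0,"rx":0,"ry":0,"rz":0,"jaw":255},{"tx":-20,"ty":-42,"tz":0,"rx":0,"ry":0,"rz":0,"jaw":255},{"tx":-20,"ty":-42,"tz":0,"rx":0,"ry":0,"rz":0,"jaw":255},{"tx":-20,"ty":-42,"tz":0,"rx":0,"ry":0,"rz":0,"jaw":255},{"tx":-20,"ty":-42,"tz":0,"rx":0,"ry":0,"rz":0,"jaw":255},{"tx":-20,"ty":-42,"tz":0,"rx":0,"ry":0,"rz":0,"jaw":255},{"tx":-20,"ty":-42,"tz":0,"rx":0,"ry":0,"rz":0,"jaw":255}]'

```text
t: 1.7
tcp_pos: [0.4294, 0.1095, 0.3862]
tool_rot: [-0.0, 0.079, 0.997, 0.0]
contact_force: [1.6, -0.1, 0.6]
grip_width: 0.004
grasp_force: 0.0
```

```bash
python3 - <<'E'
from h import *
to([.467,-.029,.20],-0.16)
a=cam('top');b=cam('scene');w=cam('wrist')
np.savez('second.npz',t=xyz(a),tp=a['pixels'],s=xyz(b),sp=b['pixels'])
im=np.hstack([cv2.resize(x['pixels'],(400,300)) for x in (a,w)])
cv2.imwrite('pics/two.png',np.vstack([im,np.hstack([cv2.resize(b['pixels'],(400,300)),im[:,:400]*0])])[:,:,::-1])
E
```

```text
t 1.7 tcp [0.4294 0.1095 0.3862] F [ 1.62 -0.07  0.6 ] grip 0.004 0.0 | d, turn, d after turn: [ -58.9 -131.   186.2] [ 0.    -0.     0.002] [ -59.2 -130.8  186.2]
```

View pics/two.png

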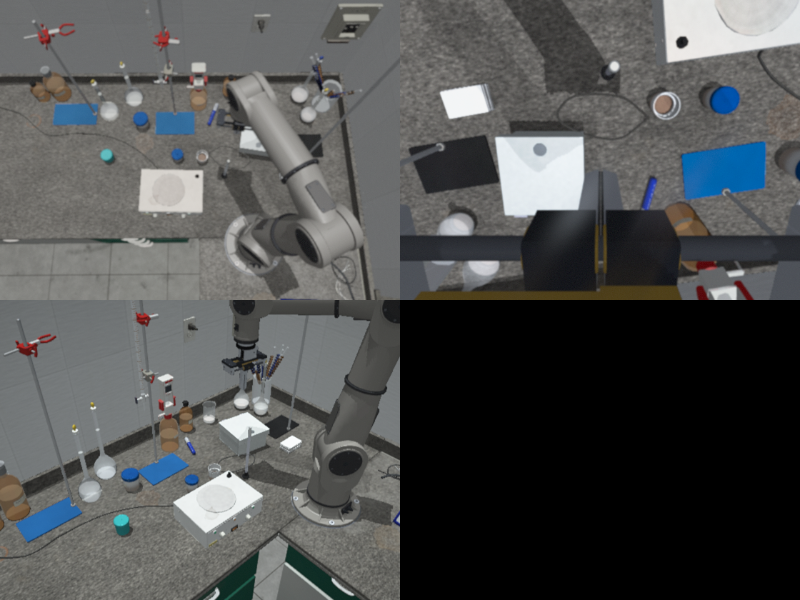

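The composite shows both blue cups clear of the arm: the small one in the top view at tile (178,156), next to the open cup at (202,157). The wrist view shows the pad at (540,149), the sample at (725,98) and the open cup at (665,105). I measure these and move above the pad.

```bash
cat > cup.py <<'E'
from h import *
def blue(c,near=(.44,.40),r=.09):
    P=xyz(c);hsv=cv2.cvtColor(c['pixels'],cv2.COLOR_RGB2HSV)
    m=(cv2.inRange(hsv,(100,120,50),(125,255,255))>0)&(np.hypot(P[...,0]-near[0],P[...,1]-near[1])<r)&(P[...,2]>.05)&(P[...,2]<.09)
    q=P[m]; (x,y),R=cv2.minEnclosingCircle(q[:,:2].astype(np.float32)*1000) 
    return m.sum(),q[:,:2].mean(0).round(4),(round(x),round(y),round(R)),np.median(q[:,2]).round(4)
E
python3 - <<'E'
from cup import *
d=np.load('second.npz')
for n in 'ts': print(n,blue({'z_map':0,'pixels':d[n+'p']}) if 0 else '')
a=cam('top');w=cam('wrist');b=cam('scene')
for n,c in zip('tws',(a,w,b)): print(n,blue(c))
P=xyz(w);g=cv2.cvtColor(w['pixels'],cv2.COLOR_RGB2GRAY)
# wrist pad
sub=(slice(185,230),slice(175,215)); p=P[sub];gs=g[sub]
m=(gs<np.median(gs)-20)&(abs(p[...,2]-.106)<.006);print('pad',m.sum(),p[m].mean(0),p[m].min(0),p[m].max(0))
# lid edges in wrist
m=((P[...,2]>.095)&(P[...,2]<.115)&(P[...,0]<.62)&(P[...,1]<.1)).astype(np.uint8);k,l,st,ce=cv2.connectedComponentsWithStats(m);i=1+st[1:,4].argmax();q=P[l==i]
r=cv2.minAreaRect(q[:,:2].astype(np.float32)*1000);print(r,cv2.boxPoints(r).round())
# white open cup surroundings
m=(P[...,2]>.04)&(P[...,2]<.075)&(np.hypot(P[...,0]-.44,P[...,1]-.29)<.06);q=P[m];print('open',q.min(0),q.max(0))
E
```

```text
t 
s 
t (np.int64(199), array([0.4369, 0.3786]), (437, 378, 31), np.float64(0.0616))
w (np.int64(1272), array([0.4386, 0.3758]), (440, 377, 30), np.float64(0.0622))
s (np.int64(221), array([0.4373, 0.3818]), (439, 382, 32), np.float64(0.0624))
pad 351 [ 0.46553632 -0.028372    0.10708906] [ 0.43996924 -0.04928898  0.10006406] [0.485318   0.00849166 0.10981225]
((537.1423950195312, -41.29167175292969), (182.5476837158203, 189.53224182128906), 80.68376922607422) [[ 429. -116.]
 [ 616. -147.]
 [ 645.   33.]
 [ 458.   64.]]
open [0.40229563 0.23112424 0.04005245] [0.46022675 0.34984638 0.06339232]
```

Request:
apply_moves --increments '[{"tx":-19,"ty":-44,"tz":20,"rx":0,"ry":0,"rz":0,"jaw":255},{"tx":-20,"ty":-44,"tz":20,"rx":0,"ry":0,"rz":0,"jaw":255},{"tx":-20,"ty":-43,"tz":20,"rx":0,"ry":0,"rz":0,"jaw":255},{"tx":0,"ty":0,"tz":45,"rx":0,"ry":0,"rz":0,"jaw":255},{"tx":0,"ty":0,"tz":45,"rx":0,"ry":0,"rz":0,"jaw":255},{"tx":0,"ty":0,"tz":36,"rx":0,"ry":0,"rz":0,"jaw":255},{"tx":0,"ty":0,"tz":0,"rx":0,"ry":0,"rz":0,"jaw":255},{"tx":0,"ty":0,"tz":0,"rx":0,"ry":0,"rz":0,"jaw":255}]'

```text
t: 2.8
tcp_pos: [0.4659, -0.0213, 0.2032]
tool_rot: [-0.0, 0.078, 0.997, -0.0]
contact_force: [0.2, -0.9, 0.5]
grip_width: 0.004
grasp_force: 0.0
```

Request:
apply_moves --increments '[{"tx":-2,"ty":-8,"tz":30,"rx":0,"ry":0,"rz":0,"jaw":255},{"tx":0,"ty":0,"tz":30,"rx":0,"ry":0,"rz":0,"jaw":255},{"tx":0,"ty":0,"tz":14,"rx":0,"ry":0,"rz":0,"jaw":255},{"tx":0,"ty":0,"tz":2,"rx":0,"ry":0,"rz":0,"jaw":255},{"tx":0,"ty":0,"tz":2,"rx":0,"ry":0,"rz":0,"jaw":255},{"tx":0,"ty":0,"tz":2,"rx":0,"ry":0,"rz":0,"jaw":255},{"tx":0,"ty":0,"tz":0,"rx":0,"ry":0,"rz":0,"jaw":255},{"tx":0,"ty":0,"tz":0,"rx":0,"ry":0,"rz":0,"jaw":255}]'

```text
t: 3.6
tcp_pos: [0.4668, -0.0301, 0.1231]
tool_rot: [0.0, 0.079, 0.997, 0.0]
contact_force: [-0.5, -0.5, 0.1]
grip_width: 0.007
grasp_force: 0.0
```

Request:
apply_moves --increments '[{"tx":0,"ty":0,"tz":1,"rx":0,"ry":0,"rz":0,"jaw":255},{"tx":0,"ty":0,"tz":1,"rx":0,"ry":0,"rz":0,"jaw":255},{"tx":0,"ty":0,"tz":0,"rx":0,"ry":0,"rz":0,"jaw":255},{"tx":0,"ty":0,"tz":0,"rx":0,"ry":0,"rz":0,"jaw":255},{"tx":0,"ty":0,"tz":0,"rx":0,"ry":0,"rz":0,"jaw":255},{"tx":0,"ty":0,"tz":0,"rx":0,"ry":0,"rz":0,"jaw":255},{"tx":0,"ty":0,"tz":0,"rx":0,"ry":0,"rz":0,"jaw":255},{"tx":0,"ty":0,"tz":0,"rx":0,"ry":0,"rz":0,"jaw":255}]'

```text
t: 4.4
tcp_pos: [0.4664, -0.0302, 0.1205]
tool_rot: [-0.0, 0.079, 0.997, -0.0]
contact_force: [0.6, -0.7, -0.7]
grip_width: 0.006
grasp_force: 0.0
```

```bash
python3 - <<'E'
from h import *
print(getattr(arm,'tip_extent',None)); to([.467,-.029,.12])
w=cam('wrist');P=xyz(w);save(w,'w2.png');print(P[250:330:20,220:340:20,2].round(3))
E
```

```text
0.019
t 4.4 tcp [ 0.4664 -0.0302  0.1205] F [ 0.63 -0.73 -0.7 ] grip 0.006 0.0 | d, turn, d after turn: [-0.4  1.3  0.5]
[[0.106 0.105 0.158 0.153 0.157 0.106]
 [0.106 0.105 0.181 0.179 0.18  0.106]
 [0.104 0.106 0.199 0.182 0.198 0.106]
 [0.25  0.249 0.249 0.105 0.25  0.25 ]]
```

View pics/w2.png

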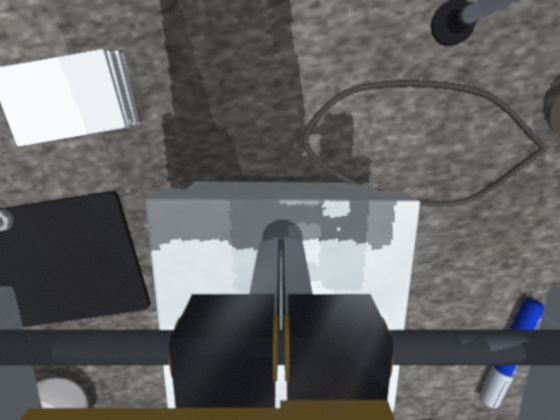

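The wrist view shows the closed fingertips just at the pad, around (282,232), with the lid still level at 105 mm. There is no contact yet, so I keep lowering in small steps.

Request:
apply_moves --increments '[{"tx":0,"ty":0,"tz":1,"rx":0,"ry":0,"rz":0,"jaw":255},{"tx":0,"ty":0,"tz":1,"rx":0,"ry":0,"rz":0,"jaw":255},{"tx":0,"ty":0,"tz":1,"rx":0,"ry":0,"rz":0,"jaw":255},{"tx":0,"ty":0,"tz":0,"rx":0,"ry":0,"rz":0,"jaw":255},{"tx":0,"ty":0,"tz":0,"rx":0,"ry":0,"rz":0,"jaw":255},{"tx":0,"ty":0,"tz":0,"rx":0,"ry":0,"rz":0,"jaw":255},{"tx":0,"ty":0,"tz":0,"rx":0,"ry":0,"rz":0,"jaw":255},{"tx":0,"ty":0,"tz":0,"rx":0,"ry":0,"rz":0,"jaw":255}]'

```text
t: 5.25
tcp_pos: [0.4664, -0.0302, 0.1175]
tool_rot: [0.0, 0.079, 0.997, 0.0]
contact_force: [-0.2, -0.4, -0.6]
grip_width: 0.003
grasp_force: 0.0
```

```bash
python3 - <<'E'
from h import *
to([.467,-.029,.12])
w=cam('wrist');P=xyz(w);print(P[210:330:20,160:420:20,2].round(3))
E
```

```text
t 5.25 tcp [ 0.4664 -0.0302  0.1175] F [-0.22 -0.39 -0.62] grip 0.003 0.0 | d, turn, d after turn: [-0.4  1.3 -2.5]
[[0.105 0.107 0.106 0.106 0.105 0.105 0.105 0.105 0.106 0.106 0.106 0.105
  0.106]
 [0.106 0.106 0.105 0.106 0.107 0.105 0.108 0.106 0.107 0.105 0.106 0.107
  0.104]
 [0.106 0.107 0.106 0.105 0.107 0.156 0.152 0.154 0.106 0.106 0.105 0.107
  0.105]
 [0.105 0.105 0.105 0.106 0.106 0.179 0.175 0.178 0.106 0.107 0.106 0.106
  0.105]
 [0.105 0.105 0.106 0.106 0.106 0.195 0.18  0.195 0.105 0.105 0.105 0.105
  0.106]
 [0.106 0.106 0.246 0.246 0.247 0.248 0.106 0.247 0.247 0.247 0.246 0.106
  0.106]]
```

Request:
apply_moves --increments '[{"tx":0,"ty":0,"tz":1,"rx":0,"ry":0,"rz":0,"jaw":255},{"tx":0,"ty":0,"tz":1,"rx":0,"ry":0,"rz":0,"jaw":255},{"tx":0,"ty":0,"tz":1,"rx":0,"ry":0,"rz":0,"jaw":255},{"tx":0,"ty":0,"tz":0,"rx":0,"ry":0,"rz":0,"jaw":255},{"tx":0,"ty":0,"tz":0,"rx":0,"ry":0,"rz":0,"jaw":255},{"tx":0,"ty":0,"tz":0,"rx":0,"ry":0,"rz":0,"jaw":255},{"tx":0,"ty":0,"tz":0,"rx":0,"ry":0,"rz":0,"jaw":255},{"tx":0,"ty":0,"tz":0,"rx":0,"ry":0,"rz":0,"jaw":255}]'

```text
t: 6.1
tcp_pos: [0.4664, -0.0302, 0.1145]
tool_rot: [0.0, 0.079, 0.997, -0.0]
contact_force: [0.0, -0.2, -0.2]
grip_width: 0.004
grasp_force: 0.0
```

```bash
python3 - <<'E'
from h import *
to([.467,-.029,.12])
w=cam('wrist');P=xyz(w);print(P[215:262:3,280].round(3).tolist(),P[210:250:20,200].tolist())
E
```

```text
t 6.1 tcp [ 0.4664 -0.0302  0.1145] F [ 0.05 -0.2  -0.15] grip 0.004 0.0 | d, turn, d after turn: [-0.4  1.3 -5.5]
[[0.452, -0.029, 0.106], [0.454, -0.029, 0.106], [0.456, -0.029, 0.106], [0.457, -0.029, 0.11], [0.46, -0.03, 0.108], [0.462, -0.03, 0.107], [0.464, -0.031, 0.108], [0.466, -0.031, 0.109], [0.468, -0.031, 0.108], [0.458, -0.03, 0.138], [0.458, -0.03, 0.142], [0.458, -0.03, 0.146], [0.459, -0.03, 0.149], [0.459, -0.03, 0.153], [0.458, -0.03, 0.158], [0.458, -0.03, 0.162]] [[0.44080997949682843, -0.0790483563830802, 0.10623120307989342], [0.45404486471455224, -0.08195655636449714, 0.10660321334600527]]
```

The closed fingertips measure about 0.135 m high while the TCP reads 0.1145 m, so the tips retract when the gripper is shut. I go down 20 mm and measure again.

Request:
apply_moves --increments '[{"tx":0,"ty":0,"tz":4,"rx":0,"ry":0,"rz":0,"jaw":255},{"tx":0,"ty":0,"tz":4,"rx":0,"ry":0,"rz":0,"jaw":255},{"tx":0,"ty":0,"tz":3,"rx":0,"ry":0,"rz":0,"jaw":255},{"tx":0,"ty":0,"tz":3,"rx":0,"ry":0,"rz":0,"jaw":255},{"tx":0,"ty":0,"tz":2,"rx":0,"ry":0,"rz":0,"jaw":255},{"tx":0,"ty":0,"tz":2,"rx":0,"ry":0,"rz":0,"jaw":255},{"tx":0,"ty":0,"tz":2,"rx":0,"ry":0,"rz":0,"jaw":255},{"tx":0,"ty":0,"tz":0,"rx":0,"ry":0,"rz":0,"jaw":255}]'

```text
t: 6.95
tcp_pos: [0.4663, -0.0302, 0.0943]
tool_rot: [-0.0, 0.079, 0.997, -0.0]
contact_force: [0.9, 0.4, 0.7]
grip_width: 0.002
grasp_force: 0.0
```

```bash
python3 - <<'E'
from h import *
to([.467,-.029,.12])
w=cam('wrist');P=xyz(w);print(P[205:262:3,280,::2].round(3).tolist(),P[210:250:20,200,2].tolist())
E
```

```text
t 6.95 tcp [ 0.4663 -0.0302  0.0943] F [0.91 0.39 0.66] grip 0.002 0.0 | d, turn, d after turn: [ -0.5   1.3 -25.7]
[[0.444, 0.093], [0.444, 0.1], [0.444, 0.105], [0.445, 0.106], [0.447, 0.107], [0.449, 0.106], [0.389, 0.293], [0.453, 0.106], [0.454, 0.107], [0.456, 0.106], [0.457, 0.109], [0.46, 0.106], [0.459, 0.115], [0.458, 0.12], [0.458, 0.124], [0.458, 0.129], [0.458, 0.133], [0.458, 0.137], [0.458, 0.14]] [0.10428536957151933, 0.10520866249198775]
```

Request:
apply_moves --increments '[{"tx":0,"ty":0,"tz":1,"rx":0,"ry":0,"rz":0,"jaw":255},{"tx":0,"ty":0,"tz":1,"rx":0,"ry":0,"rz":0,"jaw":255},{"tx":0,"ty":0,"tz":1,"rx":0,"ry":0,"rz":0,"jaw":255},{"tx":0,"ty":0,"tz":1,"rx":0,"ry":0,"rz":0,"jaw":255},{"tx":0,"ty":0,"tz":1,"rx":0,"ry":0,"rz":0,"jaw":255},{"tx":0,"ty":0,"tz":1,"rx":0,"ry":0,"rz":0,"jaw":255},{"tx":0,"ty":0,"tz":0,"rx":0,"ry":0,"rz":0,"jaw":255},{"tx":0,"ty":0,"tz":0,"rx":0,"ry":0,"rz":0,"jaw":255}]'

```text
t: 7.8
tcp_pos: [0.4664, -0.0302, 0.0885]
tool_rot: [-0.0, 0.079, 0.997, 0.0]
contact_force: [0.3, 0.6, 1.8]
grip_width: 0.005
grasp_force: 1.5
```

Request:
apply_moves --increments '[{"tx":0,"ty":0,"tz":1,"rx":0,"ry":0,"rz":0,"jaw":255},{"tx":0,"ty":0,"tz":1,"rx":0,"ry":0,"rz":0,"jaw":255},{"tx":0,"ty":0,"tz":1,"rx":0,"ry":0,"rz":0,"jaw":255},{"tx":0,"ty":0,"tz":1,"rx":0,"ry":0,"rz":0,"jaw":255},{"tx":0,"ty":0,"tz":0,"rx":0,"ry":0,"rz":0,"jaw":255},{"tx":0,"ty":0,"tz":0,"rx":0,"ry":0,"rz":0,"jaw":255},{"tx":0,"ty":0,"tz":0,"rx":0,"ry":0,"rz":0,"jaw":255},{"tx":0,"ty":0,"tz":0,"rx":0,"ry":0,"rz":0,"jaw":255}]'

```text
t: 8.6
tcp_pos: [0.4663, -0.0302, 0.0845]
tool_rot: [-0.0, 0.079, 0.997, -0.0]
contact_force: [-3.0, 0.4, 4.7]
grip_width: 0.007
grasp_force: 2.4
```

Request:
apply_moves --increments '[{"tx":0,"ty":0,"tz":0.5,"rx":0,"ry":0,"rz":0,"jaw":255},{"tx":0,"ty":0,"tz":0.5,"rx":0,"ry":0,"rz":0,"jaw":255},{"tx":0,"ty":0,"tz":0.5,"rx":0,"ry":0,"rz":0,"jaw":255},{"tx":0,"ty":0,"tz":0,"rx":0,"ry":0,"rz":0,"jaw":255},{"tx":0,"ty":0,"tz":0,"rx":0,"ry":0,"rz":0,"jaw":255},{"tx":0,"ty":0,"tz":0,"rx":0,"ry":0,"rz":0,"jaw":255},{"tx":0,"ty":0,"tz":0,"rx":0,"ry":0,"rz":0,"jaw":255},{"tx":0,"ty":0,"tz":0,"rx":0,"ry":0,"rz":0,"jaw":255}]'

```text
t: 9.4
tcp_pos: [0.4663, -0.0302, 0.083]
tool_rot: [-0.0, 0.079, 0.997, -0.0]
contact_force: [-3.5, 0.7, 4.8]
grip_width: 0.004
grasp_force: 2.4
```

Request:
apply_moves --increments '[{"tx":0,"ty":0,"tz":0.5,"rx":0,"ry":0,"rz":0,"jaw":255},{"tx":0,"ty":0,"tz":0.5,"rx":0,"ry":0,"rz":0,"jaw":255},{"tx":0,"ty":0,"tz":0,"rx":0,"ry":0,"rz":0,"jaw":255},{"tx":0,"ty":0,"tz":0,"rx":0,"ry":0,"rz":0,"jaw":255},{"tx":0,"ty":0,"tz":0,"rx":0,"ry":0,"rz":0,"jaw":255},{"tx":0,"ty":0,"tz":0,"rx":0,"ry":0,"rz":0,"jaw":255},{"tx":0,"ty":0,"tz":0,"rx":0,"ry":0,"rz":0,"jaw":255},{"tx":0,"ty":0,"tz":0,"rx":0,"ry":0,"rz":0,"jaw":255}]'

```text
t: 10.2
tcp_pos: [0.4663, -0.0302, 0.082]
tool_rot: [-0.0, 0.079, 0.997, -0.0]
contact_force: [-4.4, 1.7, 4.0]
grip_width: 0.004
grasp_force: 2.4
```

Request:
apply_moves --increments '[{"tx":0,"ty":0,"tz":0.5,"rx":0,"ry":0,"rz":0,"jaw":255},{"tx":0,"ty":0,"tz":0.5,"rx":0,"ry":0,"rz":0,"jaw":255},{"tx":0,"ty":0,"tz":0,"rx":0,"ry":0,"rz":0,"jaw":255},{"tx":0,"ty":0,"tz":0,"rx":0,"ry":0,"rz":0,"jaw":255},{"tx":0,"ty":0,"tz":0,"rx":0,"ry":0,"rz":0,"jaw":255},{"tx":0,"ty":0,"tz":0,"rx":0,"ry":0,"rz":0,"jaw":255},{"tx":0,"ty":0,"tz":0,"rx":0,"ry":0,"rz":0,"jaw":255},{"tx":0,"ty":0,"tz":0,"rx":0,"ry":0,"rz":0,"jaw":255}]'

```text
t: 11.0
tcp_pos: [0.4664, -0.0302, 0.081]
tool_rot: [-0.0, 0.079, 0.997, -0.0]
contact_force: [-3.6, 0.4, 5.3]
grip_width: 0.004
grasp_force: 2.4
```

```bash
python3 - <<'E'
from h import *
to([.467,-.029,.12],-.16)
w=cam('wrist');P=xyz(w);print(P[195:262:3,280,::2].round(3).tolist(),P[195:300:10,200,::2].round(3).tolist())
E
```

```text
t 11.0 tcp [ 0.4664 -0.0302  0.081 ] F [-3.57  0.45  5.25] grip 0.004 2.4 | d, turn, d after turn: [ -0.4   1.3 -39. ] [-0.    -0.     0.002] [ -0.4   1.3 -39. ]
[[0.454, 0.013], [0.454, 0.023], [0.454, 0.031], [0.445, 0.072], [0.445, 0.081], [0.444, 0.089], [0.444, 0.095], [0.446, 0.095], [0.447, 0.098], [0.449, 0.097], [0.451, 0.096], [0.452, 0.098], [0.454, 0.099], [0.456, 0.097], [0.457, 0.1], [0.458, 0.101], [0.458, 0.105], [0.458, 0.109], [0.459, 0.113], [0.458, 0.118], [0.458, 0.121], [0.389, 0.279], [0.459, 0.128]] [[0.443, 0.015], [0.437, 0.077], [0.438, 0.096], [0.443, 0.097], [0.45, 0.097], [0.455, 0.098], [0.461, 0.098], [0.468, 0.098], [0.474, 0.098], [0.48, 0.099], [0.43, 0.203]]
```

Request:
apply_moves --increments '[{"tx":0,"ty":0,"tz":0.5,"rx":0,"ry":0,"rz":0,"jaw":255},{"tx":0,"ty":0,"tz":0.5,"rx":0,"ry":0,"rz":0,"jaw":255},{"tx":0,"ty":0,"tz":0,"rx":0,"ry":0,"rz":0,"jaw":255},{"tx":0,"ty":0,"tz":0,"rx":0,"ry":0,"rz":0,"jaw":255},{"tx":0,"ty":0,"tz":0,"rx":0,"ry":0,"rz":0,"jaw":255},{"tx":0,"ty":0,"tz":0,"rx":0,"ry":0,"rz":0,"jaw":255},{"tx":0,"ty":0,"tz":0,"rx":0,"ry":0,"rz":0,"jaw":255},{"tx":0,"ty":0,"tz":0,"rx":0,"ry":0,"rz":0,"jaw":255}]'

```text
t: 11.85
tcp_pos: [0.4664, -0.0302, 0.08]
tool_rot: [-0.0, 0.079, 0.997, -0.0]
contact_force: [-2.7, 0.8, 4.8]
grip_width: 0.004
grasp_force: 2.5
```

Request:
apply_moves --increments '[{"tx":0,"ty":0,"tz":0.5,"rx":0,"ry":0,"rz":0,"jaw":255},{"tx":0,"ty":0,"tz":0.5,"rx":0,"ry":0,"rz":0,"jaw":255},{"tx":0,"ty":0,"tz":0,"rx":0,"ry":0,"rz":0,"jaw":255},{"tx":0,"ty":0,"tz":0,"rx":0,"ry":0,"rz":0,"jaw":255},{"tx":0,"ty":0,"tz":0,"rx":0,"ry":0,"rz":0,"jaw":255},{"tx":0,"ty":0,"tz":0,"rx":0,"ry":0,"rz":0,"jaw":255},{"tx":0,"ty":0,"tz":0,"rx":0,"ry":0,"rz":0,"jaw":255},{"tx":0,"ty":0,"tz":0,"rx":0,"ry":0,"rz":0,"jaw":255}]'

```text
t: 12.65
tcp_pos: [0.4664, -0.0302, 0.079]
tool_rot: [0.0, 0.079, 0.997, -0.0]
contact_force: [-3.8, 1.2, 4.5]
grip_width: 0.005
grasp_force: 2.5
```

Request:
apply_moves --increments '[{"tx":0,"ty":0,"tz":0.5,"rx":0,"ry":0,"rz":0,"jaw":255},{"tx":0,"ty":0,"tz":0.5,"rx":0,"ry":0,"rz":0,"jaw":255},{"tx":0,"ty":0,"tz":0,"rx":0,"ry":0,"rz":0,"jaw":255},{"tx":0,"ty":0,"tz":0,"rx":0,"ry":0,"rz":0,"jaw":255},{"tx":0,"ty":0,"tz":0,"rx":0,"ry":0,"rz":0,"jaw":255},{"tx":0,"ty":0,"tz":0,"rx":0,"ry":0,"rz":0,"jaw":255},{"tx":0,"ty":0,"tz":0,"rx":0,"ry":0,"rz":0,"jaw":255},{"tx":0,"ty":0,"tz":0,"rx":0,"ry":0,"rz":0,"jaw":255}]'

```text
t: 13.45
tcp_pos: [0.4664, -0.0302, 0.078]
tool_rot: [-0.0, 0.079, 0.997, -0.0]
contact_force: [-3.9, -0.1, 4.7]
grip_width: 0.003
grasp_force: 2.5
```

Request:
apply_moves --increments '[{"tx":0,"ty":0,"tz":0.5,"rx":0,"ry":0,"rz":0,"jaw":255},{"tx":0,"ty":0,"tz":0.5,"rx":0,"ry":0,"rz":0,"jaw":255},{"tx":0,"ty":0,"tz":0,"rx":0,"ry":0,"rz":0,"jaw":255},{"tx":0,"ty":0,"tz":0,"rx":0,"ry":0,"rz":0,"jaw":255},{"tx":0,"ty":0,"tz":0,"rx":0,"ry":0,"rz":0,"jaw":255},{"tx":0,"ty":0,"tz":0,"rx":0,"ry":0,"rz":0,"jaw":255},{"tx":0,"ty":0,"tz":0,"rx":0,"ry":0,"rz":0,"jaw":255},{"tx":0,"ty":0,"tz":0,"rx":0,"ry":0,"rz":0,"jaw":255}]'

```text
t: 14.25
tcp_pos: [0.4664, -0.0302, 0.077]
tool_rot: [-0.0, 0.079, 0.997, -0.0]
contact_force: [-2.3, 0.7, 5.0]
grip_width: 0.007
grasp_force: 2.5
```

Request:
apply_moves --increments '[{"tx":0,"ty":0,"tz":0.5,"rx":0,"ry":0,"rz":0,"jaw":255},{"tx":0,"ty":0,"tz":0.5,"rx":0,"ry":0,"rz":0,"jaw":255},{"tx":0,"ty":0,"tz":0,"rx":0,"ry":0,"rz":0,"jaw":255},{"tx":0,"ty":0,"tz":0,"rx":0,"ry":0,"rz":0,"jaw":255},{"tx":0,"ty":0,"tz":0,"rx":0,"ry":0,"rz":0,"jaw":255},{"tx":0,"ty":0,"tz":0,"rx":0,"ry":0,"rz":0,"jaw":255},{"tx":0,"ty":0,"tz":0,"rx":0,"ry":0,"rz":0,"jaw":255},{"tx":0,"ty":0,"tz":0,"rx":0,"ry":0,"rz":0,"jaw":255}]'

```text
t: 15.05
tcp_pos: [0.4664, -0.0302, 0.0759]
tool_rot: [-0.0, 0.079, 0.997, -0.0]
contact_force: [-2.5, 0.1, 5.6]
grip_width: 0.003
grasp_force: 2.6
```

Request:
apply_moves --increments '[{"tx":0,"ty":0,"tz":0.5,"rx":0,"ry":0,"rz":0,"jaw":255},{"tx":0,"ty":0,"tz":0.5,"rx":0,"ry":0,"rz":0,"jaw":255},{"tx":0,"ty":0,"tz":0,"rx":0,"ry":0,"rz":0,"jaw":255},{"tx":0,"ty":0,"tz":0,"rx":0,"ry":0,"rz":0,"jaw":255},{"tx":0,"ty":0,"tz":0,"rx":0,"ry":0,"rz":0,"jaw":255},{"tx":0,"ty":0,"tz":0,"rx":0,"ry":0,"rz":0,"jaw":255},{"tx":0,"ty":0,"tz":0,"rx":0,"ry":0,"rz":0,"jaw":255},{"tx":0,"ty":0,"tz":0,"rx":0,"ry":0,"rz":0,"jaw":255}]'

```text
t: 15.85
tcp_pos: [0.4665, -0.0302, 0.075]
tool_rot: [0.0, 0.079, 0.997, -0.0]
contact_force: [-2.6, 1.0, 4.8]
grip_width: 0.006
grasp_force: 2.6
```

Request:
apply_moves --increments '[{"tx":0,"ty":0,"tz":0.5,"rx":0,"ry":0,"rz":0,"jaw":255},{"tx":0,"ty":0,"tz":0.5,"rx":0,"ry":0,"rz":0,"jaw":255},{"tx":0,"ty":0,"tz":0,"rx":0,"ry":0,"rz":0,"jaw":255},{"tx":0,"ty":0,"tz":0,"rx":0,"ry":0,"rz":0,"jaw":255},{"tx":0,"ty":0,"tz":0,"rx":0,"ry":0,"rz":0,"jaw":255},{"tx":0,"ty":0,"tz":0,"rx":0,"ry":0,"rz":0,"jaw":255},{"tx":0,"ty":0,"tz":0,"rx":0,"ry":0,"rz":0,"jaw":255},{"tx":0,"ty":0,"tz":0,"rx":0,"ry":0,"rz":0,"jaw":255}]'

```text
t: 16.65
tcp_pos: [0.4665, -0.0302, 0.074]
tool_rot: [0.0, 0.079, 0.997, -0.0]
contact_force: [-2.1, -0.8, 4.7]
grip_width: 0.004
grasp_force: 2.6
```

Request:
apply_moves --increments '[{"tx":0,"ty":0,"tz":0.5,"rx":0,"ry":0,"rz":0,"jaw":255},{"tx":0,"ty":0,"tz":0.5,"rx":0,"ry":0,"rz":0,"jaw":255},{"tx":0,"ty":0,"tz":0,"rx":0,"ry":0,"rz":0,"jaw":255},{"tx":0,"ty":0,"tz":0,"rx":0,"ry":0,"rz":0,"jaw":255},{"tx":0,"ty":0,"tz":0,"rx":0,"ry":0,"rz":0,"jaw":255},{"tx":0,"ty":0,"tz":0,"rx":0,"ry":0,"rz":0,"jaw":255},{"tx":0,"ty":0,"tz":0,"rx":0,"ry":0,"rz":0,"jaw":255},{"tx":0,"ty":0,"tz":0,"rx":0,"ry":0,"rz":0,"jaw":255}]'

```text
t: 17.45
tcp_pos: [0.4666, -0.0302, 0.073]
tool_rot: [0.0, 0.079, 0.997, -0.0]
contact_force: [-2.1, 0.7, 5.2]
grip_width: 0.002
grasp_force: 2.6
```

Request:
apply_moves --increments '[{"tx":0,"ty":0,"tz":0.5,"rx":0,"ry":0,"rz":0,"jaw":255},{"tx":0,"ty":0,"tz":0.5,"rx":0,"ry":0,"rz":0,"jaw":255},{"tx":0,"ty":0,"tz":0,"rx":0,"ry":0,"rz":0,"jaw":255},{"tx":0,"ty":0,"tz":0,"rx":0,"ry":0,"rz":0,"jaw":255},{"tx":0,"ty":0,"tz":0,"rx":0,"ry":0,"rz":0,"jaw":255},{"tx":0,"ty":0,"tz":0,"rx":0,"ry":0,"rz":0,"jaw":255},{"tx":0,"ty":0,"tz":0,"rx":0,"ry":0,"rz":0,"jaw":255},{"tx":0,"ty":0,"tz":0,"rx":0,"ry":0,"rz":0,"jaw":255}]'

```text
t: 18.25
tcp_pos: [0.4666, -0.0302, 0.072]
tool_rot: [0.0, 0.079, 0.997, -0.0]
contact_force: [-0.9, 0.1, 4.7]
grip_width: 0.002
grasp_force: 2.6
```

Request:
apply_moves --increments '[{"tx":0,"ty":0,"tz":0.5,"rx":0,"ry":0,"rz":0,"jaw":255},{"tx":0,"ty":0,"tz":0.5,"rx":0,"ry":0,"rz":0,"jaw":255},{"tx":0,"ty":0,"tz":0,"rx":0,"ry":0,"rz":0,"jaw":255},{"tx":0,"ty":0,"tz":0,"rx":0,"ry":0,"rz":0,"jaw":255},{"tx":0,"ty":0,"tz":0,"rx":0,"ry":0,"rz":0,"jaw":255},{"tx":0,"ty":0,"tz":0,"rx":0,"ry":0,"rz":0,"jaw":255},{"tx":0,"ty":0,"tz":0,"rx":0,"ry":0,"rz":0,"jaw":255},{"tx":0,"ty":0,"tz":0,"rx":0,"ry":0,"rz":0,"jaw":255}]'

```text
t: 19.05
tcp_pos: [0.4667, -0.0302, 0.071]
tool_rot: [0.0, 0.079, 0.997, -0.0]
contact_force: [-1.6, 0.3, 5.2]
grip_width: 0.006
grasp_force: 2.6
```

Request:
apply_moves --increments '[{"tx":0,"ty":0,"tz":0.5,"rx":0,"ry":0,"rz":0,"jaw":255},{"tx":0,"ty":0,"tz":0.5,"rx":0,"ry":0,"rz":0,"jaw":255},{"tx":0,"ty":0,"tz":0,"rx":0,"ry":0,"rz":0,"jaw":255},{"tx":0,"ty":0,"tz":0,"rx":0,"ry":0,"rz":0,"jaw":255},{"tx":0,"ty":0,"tz":0,"rx":0,"ry":0,"rz":0,"jaw":255},{"tx":0,"ty":0,"tz":0,"rx":0,"ry":0,"rz":0,"jaw":255},{"tx":0,"ty":0,"tz":0,"rx":0,"ry":0,"rz":0,"jaw":255},{"tx":0,"ty":0,"tz":0,"rx":0,"ry":0,"rz":0,"jaw":255}]'

```text
t: 19.85
tcp_pos: [0.4667, -0.0302, 0.0701]
tool_rot: [0.0, 0.079, 0.997, -0.0]
contact_force: [-1.2, -0.4, 4.6]
grip_width: 0.01
grasp_force: 2.8
```

Request:
apply_moves --increments '[{"tx":0,"ty":0,"tz":0.5,"rx":0,"ry":0,"rz":0,"jaw":255},{"tx":0,"ty":0,"tz":0.5,"rx":0,"ry":0,"rz":0,"jaw":255},{"tx":0,"ty":0,"tz":0,"rx":0,"ry":0,"rz":0,"jaw":255},{"tx":0,"ty":0,"tz":0,"rx":0,"ry":0,"rz":0,"jaw":255},{"tx":0,"ty":0,"tz":0,"rx":0,"ry":0,"rz":0,"jaw":255},{"tx":0,"ty":0,"tz":0,"rx":0,"ry":0,"rz":0,"jaw":255},{"tx":0,"ty":0,"tz":0,"rx":0,"ry":0,"rz":0,"jaw":255},{"tx":0,"ty":0,"tz":0,"rx":0,"ry":0,"rz":0,"jaw":255}]'

```text
t: 20.65
tcp_pos: [0.4668, -0.0303, 0.0692]
tool_rot: [0.0, 0.079, 0.997, 0.0]
contact_force: [-1.5, -0.3, 8.1]
grip_width: 0.005
grasp_force: 4.4
```

Request:
apply_moves --increments '[{"tx":0,"ty":0,"tz":0.2,"rx":0,"ry":0,"rz":0,"jaw":255},{"tx":0,"ty":0,"tz":0.2,"rx":0,"ry":0,"rz":0,"jaw":255},{"tx":0,"ty":0,"tz":0,"rx":0,"ry":0,"rz":0,"jaw":255},{"tx":0,"ty":0,"tz":0,"rx":0,"ry":0,"rz":0,"jaw":255},{"tx":0,"ty":0,"tz":0,"rx":0,"ry":0,"rz":0,"jaw":255},{"tx":0,"ty":0,"tz":-10,"rx":0,"ry":0,"rz":0,"jaw":255},{"tx":0,"ty":0,"tz":-35,"rx":0,"ry":0,"rz":0,"jaw":255},{"tx":0,"ty":0,"tz":-45,"rx":0,"ry":0,"rz":0,"jaw":255}]'

```text
t: 21.45
tcp_pos: [0.4653, -0.0309, 0.1589]
tool_rot: [-0.001, 0.079, 0.997, -0.001]
contact_force: [0.4, 1.1, 0.2]
grip_width: 0.002
grasp_force: 0.0
```

Request:
apply_moves --increments '[{"tx":0,"ty":0,"tz":-48,"rx":0,"ry":0,"rz":0,"jaw":255},{"tx":0,"ty":0,"tz":-48,"rx":0,"ry":0,"rz":0,"jaw":0},{"tx":0,"ty":0,"tz":-48,"rx":0,"ry":0,"rz":0,"jaw":0},{"tx":0,"ty":0,"tz":-48,"rx":0,"ry":0,"rz":0,"jaw":0},{"tx":0,"ty":48,"tz":0,"rx":0,"ry":0,"rz":0,"jaw":0},{"tx":0,"ty":48,"tz":0,"rx":0,"ry":0,"rz":0,"jaw":0},{"tx":0,"ty":48,"tz":0,"rx":0,"ry":0,"rz":0,"jaw":0},{"tx":0,"ty":48,"tz":0,"rx":0,"ry":0,"rz":0,"jaw":0}]'

```text
t: 22.25
tcp_pos: [0.4966, 0.1611, 0.3512]
tool_rot: [0.0, 0.079, 0.997, 0.0]
contact_force: [1.3, -0.4, 0.2]
grip_width: 0.564
grasp_force: 0.0
```

```bash
python3 - <<'E'
from cup import *
to([.439,.380,.30],-.16)
a=cam('top');b=cam('scene');w=cam('wrist')
for c in(a,w,b):
    print(blue(c))
P=xyz(b);m=(P[...,2]>.12)&(P[...,2]<.32)&(P[...,0]>.56)&(P[...,0]<.72)&(P[...,1]>-.16)&(P[...,1]<.05);print(m.sum(),P[m].max(0) if m.any() else 0,np.median(P[m],0))
save(b,'open.png')
E
```

```text
t 22.25 tcp [0.4966 0.1611 0.3512] F [ 1.34 -0.42  0.18] grip 0.564 0.0 | d, turn, d after turn: [ 91.5 207.1  51.2] [0.001 0.001 0.002] [ 91.8 207.   51.2]
(np.int64(198), array([0.4374, 0.3785]), (438, 380, 30), np.float64(0.0609))
(np.int64(1591), array([0.4394, 0.3758]), (440, 377, 30), np.float64(0.0621))
(np.int64(219), array([0.4374, 0.382 ]), (439, 381, 34), np.float64(0.0627))
584 [0.62666881 0.04979512 0.26145019] [ 0.58719524 -0.03983081  0.16553305]
```

View pics/open.png

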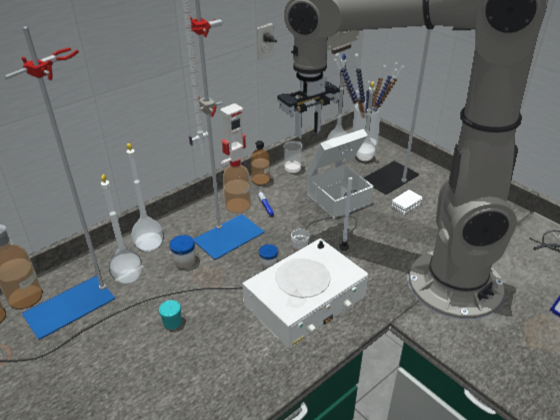

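The scene view shows the lid swinging open at about (337,150) and the sample still at (268,252). Next I measure the open cup, the hotplate edge and the fingertip height.

```bash
python3 - <<'E'
from cup import *
s=arm.get_state();w=cam('wrist');P=xyz(w);a=cam('top');Q=xyz(a);b=cam('scene');S=xyz(b)
for n,X in(('w',P),('t',Q),('s',S)):
    m=(X[...,2]>.045)&(X[...,2]<.07)&(X[...,1]>.22)&(X[...,1]<.335)&(X[...,0]>.385)&(X[...,0]<.5)
    q=X[m]
    if len(q)>8: print(n,len(q),'open',[(round(v)) for v in cv2.minEnclosingCircle(q[:,:2].astype(np.float32)*1000)[0]],np.percentile(q,2,0).round(3),np.percentile(q,98,0).round(3))
    m=(X[...,2]>.09)&(X[...,2]<.135)&(X[...,1]>.2)&(X[...,1]<.5)&(X[...,0]>.2)&(X[...,0]<.42);q=X[m]
    if len(q)>8:
        for y in (.25,.3,.35,.4,.45):
            r=q[abs(q[:,1]-y)<.02]; print('  hot',y,len(r),np.percentile(r[:,0],98).round(3) if len(r) else '',np.percentile(r[:,2],95).round(3) if len(r) else '')
# finger points in tool frame
T=(P-s['tcp_pos']); R=tool()[1]; L=R.inv().apply(T.reshape(-1,3))
m=(abs(L[:,0])<.012)&(abs(L[:,1])<.07)&(L[:,2]>-.06)&(L[:,2]<.04)&(P[...,2].ravel()>.2)
q=L[m]; print('grip',s['grip_width'],len(q),'finger tool z max',[ (np.percentile(x[:,2],99).round(3),np.percentile(x[:,1],[2,98]).round(3)) for x in(q[q[:,1]<0],q[q[:,1]>0]) if len(x)])
E
```

```text
w 325 open [431, 252] [0.403 0.223 0.046] [0.459 0.279 0.062]
  hot 0.25 781 0.343 0.104
  hot 0.3 1118 0.345 0.105
  hot 0.35 979 0.346 0.104
  hot 0.4 783 0.347 0.104
  hot 0.45 579 0.349 0.104
t 56 open [429, 253] [0.399 0.225 0.045] [0.457 0.28  0.066]
  hot 0.25 200 0.338 0.108
  hot 0.3 474 0.337 0.11
  hot 0.35 469 0.342 0.12
  hot 0.4 466 0.342 0.122
  hot 0.45 476 0.342 0.122
s 140 open [432, 253] [0.402 0.225 0.045] [0.462 0.282 0.062]
  hot 0.25 165 0.34 0.107
  hot 0.3 470 0.342 0.112
  hot 0.35 359 0.343 0.12
  hot 0.4 466 0.344 0.12
  hot 0.45 515 0.345 0.12
grip 0.6904327409681362 2439 finger tool z max [(np.float64(-0.02), array([-0.044, -0.033])), (np.float64(-0.02), array([0.032, 0.043]))]
```

The open cup is at (0.431, 0.252), with a 67 mm gap to the sample, so grasping along y is clear. Measured fingertips are 20 mm above the reported TCP z (tip = TCP + 0.02), so I grasp at a reported z of about 0.

Request:
apply_moves --increments '[{"tx":18,"ty":41,"tz":0,"rx":0,"ry":0,"rz":0,"jaw":0},{"tx":18,"ty":41,"tz":0,"rx":0,"ry":0,"rz":0,"jaw":0},{"tx":18,"ty":41,"tz":0,"rx":0,"ry":0,"rz":0,"jaw":0},{"tx":18,"ty":41,"tz":0,"rx":0,"ry":0,"rz":0,"jaw":0},{"tx":19,"ty":42,"tz":0,"rx":0,"ry":0,"rz":0,"jaw":0},{"tx":0,"ty":0,"tz":45,"rx":0,"ry":0,"rz":0,"jaw":0},{"tx":0,"ty":0,"tz":45,"rx":0,"ry":0,"rz":0,"jaw":0},{"tx":0,"ty":0,"tz":45,"rx":0,"ry":0,"rz":0,"jaw":0}]'

```text
t: 23.35
tcp_pos: [0.4397, 0.376, 0.2148]
tool_rot: [0.001, 0.08, 0.997, 0.001]
contact_force: [0.5, 0.5, -0.1]
grip_width: 1.002
grasp_force: 0.0
```

```bash
python3 - <<'E'
from cup import *
to([.439,.379,.0],-.16); w=cam('wrist'); print(blue(w)); s,R=tool()
P=xyz(w);L=R.inv().apply((P-s['tcp_pos']).reshape(-1,3));m=(abs(L[:,0])<.012)&(abs(L[:,1])<.08)&(L[:,2]>-.06)&(L[:,2]<.03);q=L[m]
print([(np.percentile(x[:,2],99).round(3),np.percentile(x[:,1],[2,98]).round(3)) for x in(q[q[:,1]<0],q[q[:,1]>0]) if len(x)])
E
```

```text
t 23.35 tcp [0.4397 0.376  0.2148] F [ 0.48  0.5  -0.15] grip 1.002 0.0 | d, turn, d after turn: [  1.4   2.6 214.8] [0.001 0.001 0.001] [  1.2   2.8 214.8]
(np.int64(2380), array([0.438 , 0.3781]), (439, 378, 30), np.float64(0.0619))
[(np.float64(-0.027), array([-0.056, -0.045])), (np.float64(-0.027), array([0.049, 0.06 ]))]
```

Request:
apply_moves --increments '[{"tx":1,"ty":1,"tz":45,"rx":0,"ry":0,"rz":0,"jaw":0},{"tx":0,"ty":0,"tz":45,"rx":0,"ry":0,"rz":0,"jaw":0},{"tx":0,"ty":0,"tz":45,"rx":0,"ry":0,"rz":0,"jaw":0},{"tx":0,"ty":0,"tz":40,"rx":0,"ry":0,"rz":0,"jaw":0},{"tx":0,"ty":0,"tz":25,"rx":0,"ry":0,"rz":0,"jaw":0},{"tx":0,"ty":0,"tz":13,"rx":0,"ry":0,"rz":0,"jaw":0},{"tx":0,"ty":0,"tz":0,"rx":0,"ry":0,"rz":0,"jaw":150},{"tx":0,"ty":0,"tz":0,"rx":0,"ry":0,"rz":0,"jaw":150}]'

```text
t: 24.2
tcp_pos: [0.4393, 0.3787, 0.0042]
tool_rot: [0.001, 0.079, 0.997, 0.001]
contact_force: [-0.5, -0.9, 1.1]
grip_width: 0.864
grasp_force: 0.0
```

Request:
apply_moves --increments '[{"tx":0,"ty":0,"tz":0,"rx":0,"ry":0,"rz":0,"jaw":150},{"tx":0,"ty":0,"tz":0,"rx":0,"ry":0,"rz":0,"jaw":150},{"tx":0,"ty":0,"tz":0,"rx":0,"ry":0,"rz":0,"jaw":150},{"tx":0,"ty":0,"tz":0,"rx":0,"ry":0,"rz":0,"jaw":150},{"tx":0,"ty":0,"tz":0,"rx":0,"ry":0,"rz":0,"jaw":150},{"tx":0,"ty":0,"tz":0,"rx":0,"ry":0,"rz":0,"jaw":150},{"tx":0,"ty":0,"tz":-5,"rx":0,"ry":0,"rz":0,"jaw":150},{"tx":0,"ty":0,"tz":-10,"rx":0,"ry":0,"rz":0,"jaw":150}]'

```text
t: 25.0
tcp_pos: [0.4379, 0.378, 0.0177]
tool_rot: [-0.0, 0.079, 0.997, -0.0]
contact_force: [0.4, -0.4, -0.3]
grip_width: 0.609
grasp_force: 30.0
```

Request:
apply_moves --increments '[{"tx":0,"ty":0,"tz":-40,"rx":0,"ry":0,"rz":0,"jaw":150},{"tx":0,"ty":0,"tz":-45,"rx":0,"ry":0,"rz":0,"jaw":150},{"tx":0,"ty":0,"tz":-45,"rx":0,"ry":0,"rz":0,"jaw":150},{"tx":-18,"ty":-40,"tz":-10,"rx":0,"ry":0,"rz":0,"jaw":150},{"tx":-18,"ty":-40,"tz":0,"rx":0,"ry":0,"rz":0,"jaw":150},{"tx":-18,"ty":-40,"tz":0,"rx":0,"ry":0,"rz":0,"jaw":150},{"tx":-18,"ty":-40,"tz":0,"rx":0,"ry":0,"rz":0,"jaw":150},{"tx":-18,"ty":-40,"tz":0,"rx":0,"ry":0,"rz":0,"jaw":150}]'

```text
t: 25.8
tcp_pos: [0.4959, 0.1649, 0.1585]
tool_rot: [0.0, 0.079, 0.997, 0.0]
contact_force: [1.4, 0.7, -0.6]
grip_width: 0.607
grasp_force: 30.0
```

```bash
python3 - <<'E'
from cup import *
to([.537,-.0405,.16],-.16)
a=cam('top');b=cam('scene')
for n,c in(('t',a),('s',b)):
    P=xyz(c);m=(P[...,2]>.11)&(P[...,2]<.32)&(P[...,0]>.58)&(P[...,0]<.74)&(P[...,1]>-.2)&(P[...,1]<.07);q=P[m]
    print(n,m.sum(),[(z,np.percentile(q[abs(q[:,2]-z)<.015],[5,50,95],axis=0).round(3).tolist()) for z in(.14,.2,.26) if (abs(q[:,2]-z)<.015).sum()>5])
w=cam('wrist');print(blue(w,(.476,.147)) if 0 else '')
P=xyz(b);im=b['pixels']; m=(P[...,2]>.06)&(P[...,2]<.085)&(P[...,0]>.42)&(P[...,0]<.66)&(P[...,1]>-.16)&(P[...,1]<.08)&(im.min(2)>110);q=P[m];r=cv2.minAreaRect(q[:,:2].astype(np.float32)*1000);print('rim',len(q),r)
save(b,'carry.png')
E
```

```text
t 25.8 tcp [0.4959 0.1649 0.1585] F [ 1.38  0.74 -0.56] grip 0.607 30.0 | d, turn, d after turn: [ -72.9 -196.4   -1.6] [0.001 0.    0.002] [ -73.3 -196.2   -1.5]
t 1684 [(0.14, [[0.611, -0.139, 0.127], [0.629, -0.064, 0.14], [0.644, 0.005, 0.154]]), (0.2, [[0.625, -0.142, 0.187], [0.645, -0.064, 0.201], [0.66, 0.018, 0.213]]), (0.26, [[0.618, -0.145, 0.248], [0.655, -0.06, 0.27], [0.678, 0.027, 0.275]])]
s 947 [(0.14, [[0.596, -0.143, 0.126], [0.623, -0.117, 0.138], [0.647, 0.037, 0.154]]), (0.2, [[0.612, -0.146, 0.187], [0.639, -0.121, 0.202], [0.652, -0.081, 0.214]]), (0.26, [[0.621, -0.146, 0.247], [0.653, -0.118, 0.256], [0.664, -0.069, 0.273]])]

rim 515 ((537.9380493164062, -41.07568359375), (183.10031127929688, 182.15614318847656), 81.9672622680664)
```

View pics/carry.png

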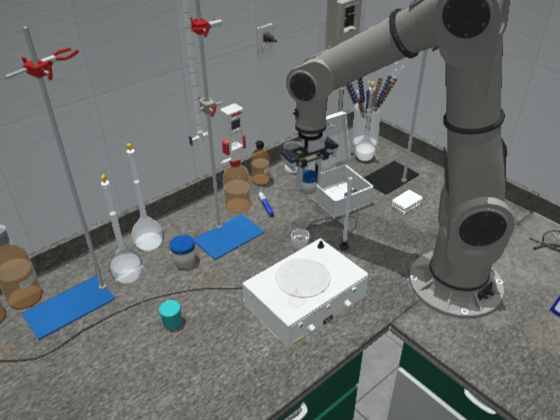

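The view shows the cup held at (310,180), the case open at (343,190) and its lid leaning back.

Request:
apply_moves --increments '[{"tx":-15,"ty":-40,"tz":0,"rx":0,"ry":0,"rz":0,"jaw":150},{"tx":-15,"ty":-40,"tz":0,"rx":0,"ry":0,"rz":0,"jaw":150},{"tx":-15,"ty":-40,"tz":0,"rx":0,"ry":0,"rz":0,"jaw":150},{"tx":-15,"ty":-40,"tz":0,"rx":0,"ry":0,"rz":0,"jaw":150},{"tx":-14,"ty":-36,"tz":0,"rx":0,"ry":0,"rz":0,"jaw":150},{"tx":0,"ty":0,"tz":15,"rx":0,"ry":0,"rz":0,"jaw":150},{"tx":0,"ty":0,"tz":25,"rx":0,"ry":0,"rz":0,"jaw":150},{"tx":0,"ty":0,"tz":25,"rx":0,"ry":0,"rz":0,"jaw":150}]'

```text
t: 26.75
tcp_pos: [0.5385, -0.0377, 0.0925]
tool_rot: [0.001, 0.079, 0.997, 0.0]
contact_force: [-0.0, 0.6, -0.3]
grip_width: 0.61
grasp_force: 30.0
```

Request:
apply_moves --increments '[{"tx":0,"ty":0,"tz":25,"rx":0,"ry":0,"rz":0,"jaw":150},{"tx":0,"ty":0,"tz":25,"rx":0,"ry":0,"rz":0,"jaw":150},{"tx":0,"ty":0,"tz":20,"rx":0,"ry":0,"rz":0,"jaw":150},{"tx":0,"ty":0,"tz":8,"rx":0,"ry":0,"rz":0,"jaw":150},{"tx":0,"ty":0,"tz":3,"rx":0,"ry":0,"rz":0,"jaw":150},{"tx":0,"ty":0,"tz":2,"rx":0,"ry":0,"rz":0,"jaw":150},{"tx":0,"ty":0,"tz":0,"rx":0,"ry":0,"rz":0,"jaw":150},{"tx":0,"ty":0,"tz":0,"rx":0,"ry":0,"rz":0,"jaw":150}]'

```text
t: 27.55
tcp_pos: [0.5385, -0.0384, 0.0103]
tool_rot: [0.001, 0.079, 0.997, 0.0]
contact_force: [-0.7, 1.0, -0.3]
grip_width: 0.606
grasp_force: 30.0
```

Request:
apply_moves --increments '[{"tx":0,"ty":0,"tz":1.5,"rx":0,"ry":0,"rz":0,"jaw":150},{"tx":0,"ty":0,"tz":1.5,"rx":0,"ry":0,"rz":0,"jaw":150},{"tx":0,"ty":0,"tz":0,"rx":0,"ry":0,"rz":0,"jaw":100},{"tx":0,"ty":0,"tz":0,"rx":0,"ry":0,"rz":0,"jaw":40},{"tx":0,"ty":0,"tz":0,"rx":0,"ry":0,"rz":0,"jaw":20},{"tx":0,"ty":0,"tz":0,"rx":0,"ry":0,"rz":0,"jaw":20},{"tx":0,"ty":0,"tz":0,"rx":0,"ry":0,"rz":0,"jaw":20},{"tx":0,"ty":0,"tz":0,"rx":0,"ry":0,"rz":0,"jaw":20}]'

```text
t: 28.35
tcp_pos: [0.5379, -0.0386, 0.0065]
tool_rot: [-0.0, 0.079, 0.997, -0.0]
contact_force: [0.3, -0.6, -0.0]
grip_width: 0.919
grasp_force: 0.0
```

Request:
apply_moves --increments '[{"tx":0,"ty":0,"tz":-20,"rx":0,"ry":0,"rz":0,"jaw":20},{"tx":0,"ty":0,"tz":-40,"rx":0,"ry":0,"rz":0,"jaw":20},{"tx":0,"ty":0,"tz":-48,"rx":0,"ry":0,"rz":0,"jaw":20},{"tx":0,"ty":0,"tz":-48,"rx":0,"ry":0,"rz":0,"jaw":255},{"tx":0,"ty":0,"tz":-48,"rx":0,"ry":0,"rz":0,"jaw":255},{"tx":0,"ty":0,"tz":-48,"rx":0,"ry":0,"rz":0,"jaw":255},{"tx":0,"ty":0,"tz":-48,"rx":0,"ry":0,"rz":0,"jaw":255},{"tx":0,"ty":0,"tz":0,"rx":0,"ry":0,"rz":0,"jaw":255}]'

```text
t: 29.15
tcp_pos: [0.5404, -0.0389, 0.3125]
tool_rot: [0.004, 0.079, 0.997, 0.001]
contact_force: [0.8, -0.5, 0.1]
grip_width: 0.532
grasp_force: 0.0
```

```bash
python3 - <<'E'
from cup import *
to([.70,-.065,.30],-.16)
for n in('top','scene','wrist'):
    c=cam(n)
    try: print(n,blue(c,(.537,-.04)))
    except Exception as e: print(n,'none')
    P=xyz(c);m=(P[...,2]>.11)&(P[...,2]<.29)&(P[...,0]>.58)&(P[...,0]<.74)&(P[...,1]>-.16)&(P[...,1]<.04);q=P[m]
    print(m.sum(),[(z,np.percentile(q[abs(q[:,2]-z)<.01],[5,50,95],axis=0).round(3).tolist()) for z in(.2,.26,.275) if (abs(q[:,2]-z)<.01).sum()>5])
    if n=='wrist': save(c,'w3.png')
E
```

```text
t 29.15 tcp [ 0.5404 -0.0389  0.3125] F [ 0.79 -0.54  0.05] grip 0.532 0.0 | d, turn, d after turn: [-161.7   -0.7   13.8] [0.003 0.008 0.002] [-161.8   -0.3   12.5]
top (np.int64(158), array([ 0.5344, -0.0365]), (535, -36, 29), np.float64(0.0656))
615 [(0.2, [[0.639, -0.034, 0.191], [0.661, 0.019, 0.199], [0.667, 0.033, 0.209]]), (0.26, [[0.627, -0.056, 0.253], [0.677, -0.016, 0.267], [0.688, 0.03, 0.27]]), (0.275, [[0.664, -0.044, 0.267], [0.676, 0.002, 0.273], [0.687, 0.028, 0.28]])]
scene (np.int64(146), array([ 0.5385, -0.034 ]), (538, -37, 35), np.float64(0.0674))
2100 [(0.2, [[0.625, -0.144, 0.192], [0.653, -0.061, 0.201], [0.667, 0.032, 0.209]]), (0.26, [[0.629, -0.144, 0.251], [0.669, -0.047, 0.257], [0.685, 0.032, 0.268]]), (0.275, [[0.641, -0.144, 0.266], [0.665, -0.042, 0.276], [0.688, 0.031, 0.281]])]
wrist (np.int64(1498), array([ 0.5378, -0.0387]), (539, -39, 29), np.float64(0.0669))
10079 [(0.2, [[0.619, -0.143, 0.191], [0.653, -0.058, 0.2], [0.662, -0.011, 0.209]]), (0.26, [[0.619, -0.078, 0.257], [0.627, -0.055, 0.261], [0.686, -0.025, 0.27]]), (0.275, [[0.656, -0.107, 0.27], [0.669, -0.058, 0.274], [0.684, -0.012, 0.277]])]
```

View pics/w3.png

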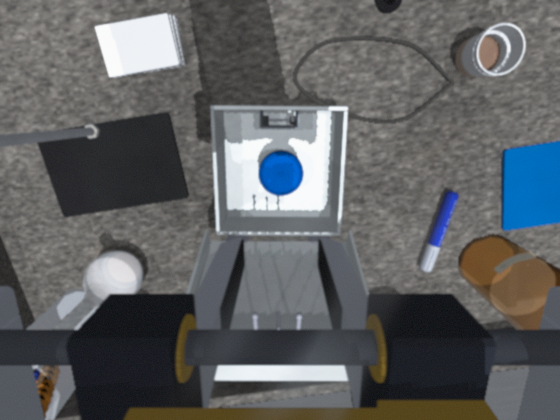

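The wrist view shows the cup standing in the case at (280,172), with the lid open behind it at (280,300). Next I bring the closed fingers behind the lid.

Request:
apply_moves --increments '[{"tx":-35,"ty":-1,"tz":0,"rx":0,"ry":0,"rz":0,"jaw":255},{"tx":-36,"ty":-1,"tz":0,"rx":0,"ry":0,"rz":0,"jaw":255},{"tx":-36,"ty":-1,"tz":0,"rx":0,"ry":0,"rz":0,"jaw":255},{"tx":-36,"ty":0,"tz":0,"rx":0,"ry":0,"rz":0,"jaw":255},{"tx":-36,"ty":0,"tz":0,"rx":0,"ry":0,"rz":0,"jaw":255},{"tx":0,"ty":0,"tz":0,"rx":0,"ry":0,"rz":0,"jaw":255},{"tx":0,"ty":0,"tz":0,"rx":0,"ry":0,"rz":0,"jaw":255},{"tx":0,"ty":0,"tz":0,"rx":0,"ry":0,"rz":0,"jaw":255}]'

```text
t: 30.1
tcp_pos: [0.7133, -0.0699, 0.3056]
tool_rot: [-0.001, 0.079, 0.997, -0.0]
contact_force: [-0.7, 0.5, 0.1]
grip_width: 0.006
grasp_force: 0.0
```

```bash
python3 - <<'E'
from h import *
to([.7167,-.0705,.231],-.16)
for n in('scene','wrist'):
    c=cam(n);P=xyz(c);m=(P[...,2]>.15)&(P[...,2]<.30)&(P[...,0]>.58)&(P[...,0]<.76)&(P[...,1]>-.15)&(P[...,1]<.04);q=P[m]
    print(m.sum(),[(z,np.percentile(q[abs(q[:,2]-z)<.006],[2,50,98],axis=0).round(3).tolist()) for z in(.2,.26,.275,.285) if (abs(q[:,2]-z)<.006).sum()>5])
    if n=='wrist': save(c,'w4.png')
E
```

```text
t 30.1 tcp [ 0.7133 -0.0699  0.3056] F [-0.71  0.53  0.14] grip 0.006 0.0 | d, turn, d after turn: [-3.5 -0.1 74.6] [-0.    -0.002  0.002] [-3.4 -0.1 74.6]
1659 [(0.2, [[0.623, -0.146, 0.194], [0.652, -0.058, 0.2], [0.671, 0.036, 0.206]]), (0.26, [[0.62, -0.146, 0.254], [0.668, -0.055, 0.258], [0.689, 0.032, 0.265]]), (0.275, [[0.639, -0.146, 0.27], [0.664, -0.054, 0.276], [0.689, 0.033, 0.28]]), (0.285, [[0.638, -0.139, 0.279], [0.655, -0.055, 0.28], [0.673, 0.029, 0.284]])]
17575 [(0.2, [[0.615, -0.146, 0.194], [0.651, -0.063, 0.2], [0.668, 0.029, 0.206]]), (0.26, [[0.62, -0.147, 0.254], [0.635, -0.056, 0.258], [0.666, 0.028, 0.265]]), (0.275, [[0.642, -0.147, 0.27], [0.666, -0.062, 0.275], [0.689, 0.023, 0.279]]), (0.285, [[0.64, -0.143, 0.279], [0.656, -0.051, 0.279], [0.669, 0.026, 0.28]])]
```

View pics/w4.png

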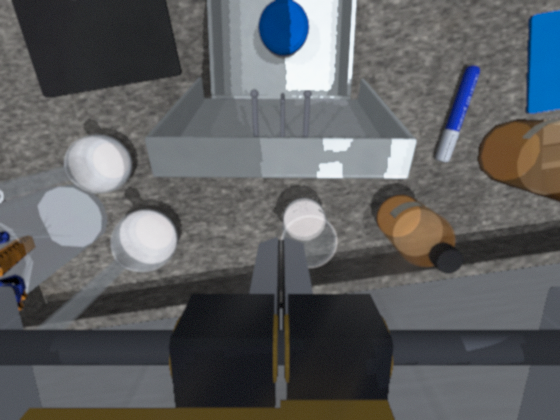

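The wrist view shows the fingertips at (281,245), behind the lid's edge at row 175. I lower them and start pulling the lid forward.

Request:
apply_moves --increments '[{"tx":-2,"ty":0,"tz":25,"rx":0,"ry":0,"rz":0,"jaw":255},{"tx":0,"ty":0,"tz":30,"rx":0,"ry":0,"rz":0,"jaw":255},{"tx":0,"ty":0,"tz":20,"rx":0,"ry":0,"rz":0,"jaw":255},{"tx":3,"ty":0,"tz":0,"rx":0,"ry":0,"rz":0,"jaw":255},{"tx":4,"ty":0,"tz":0,"rx":0,"ry":0,"rz":0,"jaw":255},{"tx":5,"ty":0,"tz":0,"rx":0,"ry":0,"rz":0,"jaw":255},{"tx":5,"ty":0,"tz":0,"rx":0,"ry":0,"rz":0,"jaw":255},{"tx":5,"ty":0,"tz":0,"rx":0,"ry":0,"rz":0,"jaw":255}]'

```text
t: 31.0
tcp_pos: [0.6943, -0.0665, 0.2325]
tool_rot: [0.001, 0.079, 0.997, 0.0]
contact_force: [0.3, 1.3, 0.7]
grip_width: 0.007
grasp_force: 0.0
```

Request:
apply_moves --increments '[{"tx":6,"ty":0,"tz":-1,"rx":0,"ry":0,"rz":0,"jaw":255},{"tx":6,"ty":0,"tz":-1,"rx":0,"ry":0,"rz":0,"jaw":255},{"tx":6,"ty":0,"tz":-1,"rx":0,"ry":0,"rz":0,"jaw":255},{"tx":6,"ty":0,"tz":-1,"rx":0,"ry":0,"rz":0,"jaw":255},{"tx":6,"ty":0,"tz":-1,"rx":0,"ry":0,"rz":0,"jaw":255},{"tx":6,"ty":0,"tz":-1,"rx":0,"ry":0,"rz":0,"jaw":255},{"tx":6,"ty":0,"tz":-1,"rx":0,"ry":0,"rz":0,"jaw":255},{"tx":6,"ty":0,"tz":-1,"rx":0,"ry":0,"rz":0,"jaw":255}]'

```text
t: 31.8
tcp_pos: [0.6466, -0.0589, 0.2396]
tool_rot: [-0.0, 0.079, 0.997, -0.0]
contact_force: [0.3, -0.3, -1.2]
grip_width: 0.007
grasp_force: 0.6
```

```bash
cat > rel.py <<'E'
from h import *
s=arm.get_state();d=s['tcp_pos']-np.array([.618,-.0545,.081]);print('t',s['t'],'X',1000*(d[0]*.987-d[1]*.16),'Y',1000*(d[0]*.16+d[1]*.987),'tipZ',1000*d[2],s['contact_force'])
E
python3 rel.py; python3 - <<'E'
from h import *
c=cam('scene');P=xyz(c);m=(P[...,2]>.15)&(P[...,2]<.30)&(P[...,0]>.5)&(P[...,0]<.76)&(P[...,1]>-.15)&(P[...,1]<.04);q=P[m]
print(m.sum(),[(z,np.percentile(q[abs(q[:,2]-z)<.006],[2,50,98],axis=0).round(3).tolist()) for z in(.2,.26,.275,.285) if (abs(q[:,2]-z)<.006).sum()>5])
E
```

```text
t 31.8 X 28.8927987892836 Y 0.2588290266032599 tipZ 158.55521662017813 [ 0.27509632 -0.26574587 -1.24770299]
1590 [(0.2, [[0.592, -0.141, 0.195], [0.626, -0.063, 0.199], [0.647, 0.038, 0.206]]), (0.26, [[0.581, -0.142, 0.254], [0.625, -0.059, 0.258], [0.645, 0.038, 0.265]]), (0.275, [[0.595, -0.143, 0.271], [0.624, -0.041, 0.279], [0.653, 0.037, 0.281]]), (0.285, [[0.596, -0.136, 0.279], [0.622, -0.048, 0.282], [0.648, 0.035, 0.288]])]
```

Request:
apply_moves --increments '[{"tx":7,"ty":0,"tz":-1,"rx":0,"ry":0,"rz":0,"jaw":255},{"tx":7,"ty":0,"tz":-1,"rx":0,"ry":0,"rz":0,"jaw":255},{"tx":7,"ty":0,"tz":0,"rx":0,"ry":0,"rz":0,"jaw":255},{"tx":7,"ty":0,"tz":0,"rx":0,"ry":0,"rz":0,"jaw":255},{"tx":7,"ty":0,"tz":0.5,"rx":0,"ry":0,"rz":0,"jaw":255},{"tx":7,"ty":0,"tz":1,"rx":0,"ry":0,"rz":0,"jaw":255},{"tx":7,"ty":0,"tz":1.5,"rx":0,"ry":0,"rz":0,"jaw":255},{"tx":7,"ty":0,"tz":2,"rx":0,"ry":0,"rz":0,"jaw":255}]'

```text
t: 32.65
tcp_pos: [0.5914, -0.0501, 0.2366]
tool_rot: [0.0, 0.079, 0.997, 0.0]
contact_force: [1.2, -0.5, 2.6]
grip_width: 0.006
grasp_force: 1.0
```

```bash
python3 rel.py
```

```text
t 32.65 X -26.97698636621422 Y 0.12866879950741533 tipZ 155.64592605010503 [ 1.17023776 -0.47637256  2.64807354]
```

Request:
apply_moves --increments '[{"tx":8,"ty":0,"tz":1.5,"rx":0,"ry":0,"rz":0,"jaw":255},{"tx":8,"ty":0,"tz":2,"rx":0,"ry":0,"rz":0,"jaw":255},{"tx":7.5,"ty":0,"tz":2.5,"rx":0,"ry":0,"rz":0,"jaw":255},{"tx":7.5,"ty":0,"tz":3,"rx":0,"ry":0,"rz":0,"jaw":255},{"tx":7,"ty":0,"tz":3.5,"rx":0,"ry":0,"rz":0,"jaw":255},{"tx":7,"ty":0,"tz":4,"rx":0,"ry":0,"rz":0,"jaw":255},{"tx":7,"ty":0,"tz":4.5,"rx":0,"ry":0,"rz":0,"jaw":255},{"tx":7,"ty":0,"tz":5,"rx":0,"ry":0,"rz":0,"jaw":255}]'

```text
t: 33.45
tcp_pos: [0.5331, -0.0408, 0.2103]
tool_rot: [0.0, 0.079, 0.997, 0.0]
contact_force: [2.4, 0.5, 0.9]
grip_width: 0.003
grasp_force: 1.4
```

```bash
python3 rel.py
```

```text
t 33.45 X -85.98910181350797 Y -0.032703914019757696 tipZ 129.2502200665011 [2.36137072 0.49050666 0.85667275]
```

Request:
apply_moves --increments '[{"tx":5.3,"ty":0,"tz":3.3,"rx":0,"ry":0,"rz":0,"jaw":255},{"tx":5,"ty":0,"tz":3.6,"rx":0,"ry":0,"rz":0,"jaw":255},{"tx":4.6,"ty":0,"tz":3.9,"rx":0,"ry":0,"rz":0,"jaw":255},{"tx":4.4,"ty":0,"tz":4.1,"rx":0,"ry":0,"rz":0,"jaw":255},{"tx":4.1,"ty":0,"tz":4.3,"rx":0,"ry":0,"rz":0,"jaw":255},{"tx":3.8,"ty":0,"tz":4.5,"rx":0,"ry":0,"rz":0,"jaw":255},{"tx":3.5,"ty":0,"tz":4.6,"rx":0,"ry":0,"rz":0,"jaw":255},{"tx":3.3,"ty":0,"tz":4.7,"rx":0,"ry":0,"rz":0,"jaw":255}]'

```text
t: 34.25
tcp_pos: [0.4996, -0.0355, 0.1772]
tool_rot: [-0.0, 0.079, 0.997, 0.0]
contact_force: [1.0, 0.1, 2.4]
grip_width: 0.007
grasp_force: 1.6
```

```bash
python3 rel.py
```

```text
t 34.25 X -119.90693776486846 Y -0.15570656366032873 tipZ 96.19136102236533 [0.98750234 0.12805043 2.3904612 ]
```

Next waypoint is (-143, 54).

Request:
apply_moves --increments '[{"tx":3.4,"ty":0,"tz":5,"rx":0,"ry":0,"rz":0,"jaw":255},{"tx":3.3,"ty":0,"tz":5,"rx":0,"ry":0,"rz":0,"jaw":255},{"tx":3.2,"ty":0,"tz":5.2,"rx":0,"ry":0,"rz":0,"jaw":255},{"tx":3,"ty":0,"tz":5.3,"rx":0,"ry":0,"rz":0,"jaw":255},{"tx":2.8,"ty":0,"tz":5.3,"rx":0,"ry":0,"rz":0,"jaw":255},{"tx":2.6,"ty":0,"tz":5.4,"rx":0,"ry":0,"rz":0,"jaw":255},{"tx":2.4,"ty":0,"tz":5.4,"rx":0,"ry":0,"rz":0,"jaw":255},{"tx":2.2,"ty":0,"tz":5.4,"rx":0,"ry":0,"rz":0,"jaw":255}]'

```text
t: 35.05
tcp_pos: [0.4775, -0.0319, 0.1352]
tool_rot: [0.0, 0.079, 0.997, -0.0]
contact_force: [2.9, 0.8, 2.9]
grip_width: 0.004
grasp_force: 1.9
```

```bash
python3 rel.py
```

```text
t 35.05 X -142.31020778458515 Y -0.17527447252020656 tipZ 54.21877389320385 [2.91268207 0.80519626 2.86560908]
```

Request:
apply_moves --increments '[{"tx":2.4,"ty":0,"tz":5.6,"rx":0,"ry":0,"rz":0,"jaw":255},{"tx":2.2,"ty":0,"tz":5.6,"rx":0,"ry":0,"rz":0,"jaw":255},{"tx":1.8,"ty":0,"tz":5.6,"rx":0,"ry":0,"rz":0,"jaw":255},{"tx":1.5,"ty":0,"tz":5.6,"rx":0,"ry":0,"rz":0,"jaw":255},{"tx":1.2,"ty":0,"tz":5.6,"rx":0,"ry":0,"rz":0,"jaw":255},{"tx":0.8,"ty":0,"tz":5.6,"rx":0,"ry":0,"rz":0,"jaw":255},{"tx":0.6,"ty":0,"tz":5.6,"rx":0,"ry":0,"rz":0,"jaw":255},{"tx":0.5,"ty":0,"tz":5.6,"rx":0,"ry":0,"rz":0,"jaw":255}]'

```text
t: 35.85
tcp_pos: [0.4665, -0.0303, 0.0904]
tool_rot: [0.0, 0.079, 0.997, -0.0]
contact_force: [3.1, -0.9, 6.6]
grip_width: 0.007
grasp_force: 3.1
```

```bash
python3 rel.py
```

```text
t 35.85 X -153.41831830042048 Y -0.31023574467977166 tipZ 9.357180594361317 [ 3.05914756 -0.92672522  6.64091254]
```

Request:
apply_moves --increments '[{"tx":0,"ty":0,"tz":3,"rx":0,"ry":0,"rz":0,"jaw":255},{"tx":0,"ty":0,"tz":3,"rx":0,"ry":0,"rz":0,"jaw":255},{"tx":0,"ty":0,"tz":3,"rx":0,"ry":0,"rz":0,"jaw":255},{"tx":0,"ty":0,"tz":3,"rx":0,"ry":0,"rz":0,"jaw":255},{"tx":0,"ty":0,"tz":3,"rx":0,"ry":0,"rz":0,"jaw":255},{"tx":0,"ty":0,"tz":2,"rx":0,"ry":0,"rz":0,"jaw":255},{"tx":0,"ty":0,"tz":1.5,"rx":0,"ry":0,"rz":0,"jaw":255},{"tx":0,"ty":0,"tz":0,"rx":0,"ry":0,"rz":0,"jaw":255}]'

```text
t: 36.65
tcp_pos: [0.4664, -0.0303, 0.0721]
tool_rot: [-0.0, 0.079, 0.997, -0.0]
contact_force: [2.2, -0.3, 5.2]
grip_width: 0.004
grasp_force: 2.5
```

Request:
apply_moves --increments '[{"tx":0,"ty":0,"tz":0.5,"rx":0,"ry":0,"rz":0,"jaw":255},{"tx":0,"ty":0,"tz":0.5,"rx":0,"ry":0,"rz":0,"jaw":255},{"tx":0,"ty":0,"tz":0.5,"rx":0,"ry":0,"rz":0,"jaw":255},{"tx":0,"ty":0,"tz":0.5,"rx":0,"ry":0,"rz":0,"jaw":255},{"tx":0,"ty":0,"tz":0.5,"rx":0,"ry":0,"rz":0,"jaw":255},{"tx":0,"ty":0,"tz":0.3,"rx":0,"ry":0,"rz":0,"jaw":255},{"tx":0,"ty":0,"tz":0,"rx":0,"ry":0,"rz":0,"jaw":255},{"tx":0,"ty":0,"tz":0,"rx":0,"ry":0,"rz":0,"jaw":255}]'

```text
t: 37.45
tcp_pos: [0.4665, -0.0303, 0.0695]
tool_rot: [0.0, 0.079, 0.997, 0.0]
contact_force: [1.3, 0.2, 6.8]
grip_width: 0.009
grasp_force: 3.6
```

Request:
apply_moves --increments '[{"tx":0,"ty":0,"tz":0.3,"rx":0,"ry":0,"rz":0,"jaw":255},{"tx":0,"ty":0,"tz":0.3,"rx":0,"ry":0,"rz":0,"jaw":255},{"tx":0,"ty":0,"tz":0,"rx":0,"ry":0,"rz":0,"jaw":255},{"tx":0,"ty":0,"tz":0,"rx":0,"ry":0,"rz":0,"jaw":255},{"tx":0,"ty":0,"tz":0,"rx":0,"ry":0,"rz":0,"jaw":255},{"tx":0,"ty":0,"tz":0,"rx":0,"ry":0,"rz":0,"jaw":255},{"tx":0,"ty":0,"tz":0,"rx":0,"ry":0,"rz":0,"jaw":255},{"tx":0,"ty":0,"tz":0,"rx":0,"ry":0,"rz":0,"jaw":255}]'

```text
t: 38.25
tcp_pos: [0.4666, -0.0303, 0.069]
tool_rot: [0.0, 0.079, 0.997, 0.0]
contact_force: [1.3, -1.1, 9.2]
grip_width: 0.002
grasp_force: 4.7
```

Request:
apply_moves --increments '[{"tx":0,"ty":0,"tz":0.2,"rx":0,"ry":0,"rz":0,"jaw":255},{"tx":0,"ty":0,"tz":0,"rx":0,"ry":0,"rz":0,"jaw":255},{"tx":0,"ty":0,"tz":-4,"rx":0,"ry":0,"rz":0,"jaw":255},{"tx":0,"ty":0,"tz":-5,"rx":0,"ry":0,"rz":0,"jaw":255},{"tx":0,"ty":0,"tz":-5,"rx":0,"ry":0,"rz":0,"jaw":255},{"tx":0,"ty":0,"tz":-5,"rx":0,"ry":0,"rz":0,"jaw":255},{"tx":0,"ty":0,"tz":-20,"rx":0,"ry":0,"rz":0,"jaw":255},{"tx":0,"ty":0,"tz":-40,"rx":0,"ry":0,"rz":0,"jaw":255}]'

```text
t: 39.05
tcp_pos: [0.4642, -0.0304, 0.1466]
tool_rot: [-0.003, 0.079, 0.997, -0.001]
contact_force: [1.1, -0.6, 1.2]
grip_width: 0.002
grasp_force: 0.0
```

Request:
apply_moves --increments '[{"tx":0,"ty":0,"tz":-40,"rx":0,"ry":0,"rz":0,"jaw":255},{"tx":0,"ty":0,"tz":-40,"rx":0,"ry":0,"rz":0,"jaw":255},{"tx":0,"ty":0,"tz":-40,"rx":0,"ry":0,"rz":0,"jaw":255},{"tx":0,"ty":0,"tz":-40,"rx":0,"ry":0,"rz":0,"jaw":255},{"tx":0,"ty":0,"tz":0,"rx":0,"ry":0,"rz":0,"jaw":255},{"tx":0,"ty":0,"tz":0,"rx":0,"ry":0,"rz":0,"jaw":255},{"tx":0,"ty":0,"tz":0,"rx":0,"ry":0,"rz":0,"jaw":255},{"tx":0,"ty":0,"tz":0,"rx":0,"ry":0,"rz":0,"jaw":255}]'

```text
t: 39.85
tcp_pos: [0.4658, -0.0303, 0.3066]
tool_rot: [-0.001, 0.079, 0.997, -0.0]
contact_force: [-0.7, -0.2, -0.0]
grip_width: 0.004
grasp_force: 0.0
```

```bash
python3 - <<'E'
from h import *
print(arm.get_state()['t'])
for n in('scene','wrist'):
    c=cam(n);P=xyz(c);m=(P[...,0]>.45)&(P[...,0]<.6)&(P[...,1]>-.11)&(P[...,1]<.02)&(P[...,2]<.2);q=P[m]
    print(n,len(q),np.percentile(q[:,2],[5,50,95]).round(4), np.linalg.lstsq(np.c_[q[:,:2],np.ones(len(q))],q[:,2],rcond=None)[0].round(3))
E
```

```text
39.85
scene 1033 [0.0112 0.1055 0.1111] [ 0.383 -0.141 -0.111]
wrist 9699 [0.1043 0.1058 0.1074] [ 0.062 -0.046  0.071]
```

The lid is level at 105 mm with the arm clear, so it has latched.

```bash
python3 -c "
from bench import arm
print(arm.hand_in())"
```

```text
the job is handed in; nothing more can be done
None
```

I put the small blue-lidded cup upright in the case, closed the lid and handed the job in at about 40 s. The lid read level at 105 mm with the arm clear, and the highest force I read while pressing was 9.2 N; the hand-in gave no verdict.

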